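Lay out the glass-bead tools in the notched rest

ROBOT

A 7-joint arm with a two-finger parallel gripper is mounted at the origin on the work surface. World frame = base frame: x ahead of the robot, y to its left, z up, the work surface at z = 0. Lengths are in m, angles in rad, forces in N, time in s.
With the tool pointing down it reaches from about 0.425 to 1.025 m from the base axis. Payload 3.6 kg.
Tool frame: the origin (TCP) lies midway between the tips of the shut fingers; the grasp point (between the pads) lies 19 mm behind it; x points along the fingers, z is the direction in which the jaws open and shut, and the axes are right-handed (so a half turn about x gives the same grasp; the last joint's range is limited). The gripper opens to 85 mm and grips with 20 to 120 N. Pads are 22 mm wide; open, the fingers measure 114 mm over their backs; the gripper's body (76 mm by 85 mm) begins 54 mm behind the grasp point. The pads swing forward as they close: fully open they stand 13 mm farther back than shut.
Start: joints at [1.187, 0.591, 0.048, 1.609, -0.033, 0.943, -0.034], TCP at [0.208, -0.695, 0.231] pointing down, gripper open.
Joint ranges: [-2.69, 2.69], [-0.47, 2.24], [-1.27, 1.36], [0.19, 2.51], [-1.53, 4.68], [0.08, 2.07], [-3.09, 3.09]. Speed limits (rad/s): [2.57, 2.57, 3.14, 3.14, 3.14, 3.14, 3.14].

INTERFACE

Orientations are given as a unit quaternion [x, y, z, w].
In Python, from station import arm, grab_frame, regions_of, pinpoint gives the robot as it stands. The module is installed in compiled form; this text tells all that it offers.
- The arm moves only by the tool arm_command, never from a script. Its argument "commands" is a list of rows, each an object of numbers: "dx", "dy", "dz": the shift along the tool's x, y, z in m; "wx", "wy", "wz": the turn, a rotation vector about the tool's x, y, z in degrees. A call has 1 to 10 rows; each row is the pose to reach, as a shift and turn from the pose commanded when the call began, along the tool's axes at that moment; what a row does not reach only later rows make up. A row lasts 1/12 s, in which the tool goes at most 41.7 mm and 7.16 degrees, less where a joint would pass 70% of its speed; a pose out of reach is approached as far as the arm can. A call with a gripper value outside its range is refused whole. "grip" is the opening, from 0 (shut) to 1 (fully open), set as the call begins (left out, the last holds). The fingers move at their own pace and stop on an object; "squeeze" is the grip in N (left out, the last holds). Time passes only in rows, so rows that repeat a pose let the fingers close. It gives the time, the measured TCP pose, the force and the opening at its end, in the units of the state.
- arm.observe(): the state, without advancing time (a new reading comes with each control period).
- grab_frame(name): name is "side" or "top"; returns a dict with "image" (400x640x3 uint8, red, green, blue), "fx", "fy", "cx", "cy" (pixels), "distortion" ([k1, k2, p1, p2, k3] as OpenCV has them; the pictures are not rectified), "R" (3x3) and "t" (3): a world point X has camera coordinates R X + t. Camera axes: x right, y down, z forward; pixel columns grow to the right and rows downward; lengths in m; the calibration is good to about 2 mm. A picture is of the moment at which its call begins. There is no depth.
- arm.hand_in(): hands the job in, once; it reports no verdict.
Trained networks look in the newest picture that a camera, given by its name, has taken for a name from the list of things; names that differ only in an ending like _2 or _b are one class to them, and where a whole thing is asked for, a point or a joint stands for the part that bears it (a point fixed in the world has none). Each returns a list of dicts, best first, with "p" (0 to 1); they miss things now and then, are a little off and sometimes report something else, mostly with a low value. They report only what shows in the picture. A call takes as long as a camera call. They do not tell look-alikes from the thing itself.
- regions_of(target, camera): "region" (400x640 bool, what is visible of it) and "box" ([left, top, width, height] in pixels, round what is visible of it).
- pinpoint(target, camera): "xy" ([column, row] in pixels: a listed point, or the origin of a listed thing).
The state is a dict: "time_s": time; "qpos": joint angles; "joint_velocities": joint speeds; "joint_efforts": joint torques, N m; "eef_pos": TCP position; "tcp_rot": TCP orientation; "ft_force": force on the tool from outside, world axes, zero at the start; "torque": the same for the moment, N m; "finger_gap": finger opening in m.
Only numpy, scipy, OpenCV 4.12 (cv2) and the standard library are available. Lean on these libraries where they do the work, as an engineer would, in place of code of your own. Each camera call takes 0.05 s, during which the arm holds its last target.

TASK

Lay the three wooden-handled tools in the notched rest in the order they are used, starting from the end with the upright end plate: the pick first, then the flat paddle in the middle, then the two-pronged fork. Each lies in its own pair of notches, with its handle down in the square notch and its shaft down in the V notch, so that the working end sticks out over the V-notched rail. Let go of them all, and do not push the other things on the bench about.

Things in the scene. Friction and masses are not known exactly. Their poses are not given: they have to be found in the camera images.
- pick: the pick, a loose hand tool, about 70 g. x runs from handle to working end, z up; origin on the underside, 7 mm below pick_mid. Square wooden handle 14 x 14 mm, 120 mm long (x -90 to +30 mm), round steel shaft 6 mm thick on the handle's axis (to x 69 mm), then the working end (to x 105 mm): a single thin rod tapering to a point, 35 mm long
- pick_mid (a point): grip point of the pick, on the wooden handle, half-way up it; axes as the tool's. At the start the tool lies flat on the bench, working end roughly away from the robot
- pick_tip (a point): far end of the pick, 105 mm ahead of its grip point along x, at the same height (the middle of the end; between the prongs on the fork)
- paddle: the paddle, a loose hand tool, about 70 g. x runs from handle to working end, z up; origin on the underside, 7 mm below paddle_mid. Square wooden handle 14 x 14 mm, 120 mm long (x -90 to +30 mm), round steel shaft 6 mm thick on the handle's axis (to x 69 mm), then the working end (to x 105 mm): a flat square steel blade, 34 mm wide, 36 mm long, 4 mm thick, lying level
- paddle_mid (a point): grip point of the paddle, on the wooden handle, half-way up it; axes as the tool's. At the start the tool lies flat on the bench, working end roughly away from the robot
- paddle_tip (a point): far end of the paddle, 105 mm ahead of its grip point along x, at the same height (the middle of the end; between the prongs on the fork)
- fork: the fork, a loose hand tool, about 70 g. x runs from handle to working end, z up; origin on the underside, 7 mm below fork_mid. Square wooden handle 14 x 14 mm, 120 mm long (x -90 to +30 mm), round steel shaft 6 mm thick on the handle's axis (to x 69 mm), then the working end (to x 105 mm): two parallel prongs, 30 mm wide over all, 35 mm long
- fork_mid (a point): grip point of the fork, on the wooden handle, half-way up it; axes as the tool's. At the start the tool lies flat on the bench, working end roughly away from the robot
- fork_tip (a point): far end of the fork, 105 mm ahead of its grip point along x, at the same height (the middle of the end; between the prongs on the fork)
- rest: the notched tool rest, a sheet-steel tray, pale rails, darker floor and end plate, fixed to the bench, 124 mm (x) by 204 mm (y), floor 3 mm thick; origin under its centre, z up. Two upright rails, 4 mm thick, run along y at x -50 and +50 mm, nothing stands between them. The +y end is closed by an upright end plate, 52 mm high, 104 mm from the centre, with a lip turned outwards; the other end is open
- place1 (a point): place 1 of the rest, next to the end plate (y +60 mm in the rest's frame): where a tool's grip point is when properly laid in this pair of notches, midway between the rails, 37 mm above the bench. Axes as the rest's; the tool's x along this x. Square notch in the -x rail (nearer the robot) for the handle: 22 mm wide, floor 30 mm and teeth 44 mm above the bench.
- place2 (a point): place 2 of the rest, in the middle (y 0): where a tool's grip point is when properly laid in this pair of notches, midway between the rails, 37 mm above the bench. Axes as the rest's; the tool's x along this x. V notch in the +x rail for the shaft: 90 degrees, 24 mm wide at the top, bottom 33 mm and tops 45 mm above the bench.
- place3 (a point): place 3 of the rest, next to the open end (y -60 mm): where a tool's grip point is when properly laid in this pair of notches, midway between the rails, 37 mm above the bench. Axes as the rest's; the tool's x along this x. Square and V notch as at the other places.
- vblock: steel block with a groove across its top, 60 x 75 x 48 mm, loose bystander; origin under its centre, z up
- stepblock: steel block with a step, 70 x 60 x 42 mm, loose bystander; origin under its centre, z up
- cupdie: small steel cup, 44 mm across, 34 mm high, loose bystander; origin under its centre, z up
- stump: brass stub standing upright, 32 mm across, 40 mm high, loose bystander; origin under its centre, z up
- marver: black flat pad, 70 x 50 x 12 mm, loose bystander; origin under its centre, z up
- beadbowl: white ceramic bowl of beads, 90 mm across, 35 mm high, loose bystander; origin under its centre, z up
Not all that is in view belongs to the job. Leave any yellow look-alike of the fork alone. Leave any blue look-alike of the paddle alone.

How it is judged:
At the end, for the whole second after the job is handed in: Pick, paddle, fork in places 1, 2, 3: grip points within 22 mm along the tool, 8 mm sideways, 4 mm in height of the place; tips 80 to 130 mm out over the V-notched rail, within 12 mm sideways and 6 mm in height of the line through the place; all under 0.02 m/s (x of pick_mid in the frame of place1 between -0.022 and 0.022 m and y of pick_mid in the frame of place1 between -0.008 and 0.008 m and z of pick_mid in the frame of place1 between -0.004 and 0.004 m and x of pick_tip in the frame of place1 between 0.08 and 0.13 m and y of pick_tip in the frame of place1 between -0.012 and 0.012 m and z of pick_tip in the frame of place1 between -0.006 and 0.006 m and linear speed of each of pick, paddle, fork below 0.02 m/s and x of paddle_mid in the frame of place2 between -0.022 and 0.022 m and y of paddle_mid in the frame of place2 between -0.008 and 0.008 m and z of paddle_mid in the frame of place2 between -0.004 and 0.004 m and x of paddle_tip in the frame of place2 between 0.08 and 0.13 m and y of paddle_tip in the frame of place2 between -0.012 and 0.012 m and z of paddle_tip in the frame of place2 between -0.006 and 0.006 m and x of fork_mid in the frame of place3 between -0.022 and 0.022 m and y of fork_mid in the frame of place3 between -0.008 and 0.008 m and z of fork_mid in the frame of place3 between -0.004 and 0.004 m and x of fork_tip in the frame of place3 between 0.08 and 0.13 m and y of fork_tip in the frame of place3 between -0.012 and 0.012 m and z of fork_tip in the frame of place3 between -0.006 and 0.006 m); the robot touches nothing.
It fails at once if one of the other loose things on the bench is pushed more than 30 mm from where it stood (distance of any of vblock, stepblock, cupdie, stump, marver, beadbowl from where it was at the start of the episode above 0.03 m).
It also fails if it takes over 72 s, if anything falls off the work surface, if the arm or the gripper's body presses on something with over 40 N, if the wrist force passes 120 N, or if a joint passes its speed limit or range.

## Working session

There is one attempt and no reset: what is moved stays moved. The work goes in short steps, Python scripts to look and compute and a tool call to move; the robot and the scene stay as the last step left them, time stands still between calls to the robot, and variables do not carry over. Pictures are saved under pics/ and viewed, and the job is handed in when it is done.

Besides the shell and the picture viewer there is one more tool, called after "Request:" as name([rows], argument=value, ...), one row to a line, values as JSON. arm_command: Moves the arm, as the interface text tells. Its arguments: {"type":"object","properties":{"commands":{"type":"array","items":{"type":"object","properties":{"dx":{"type":"number"},"dy":{"type":"number"},"dz":{"type":"number"},"wx":{"type":"number"},"wy":{"type":"number"},"wz":{"type":"number"}}}},"grip":{"type":"number"},"squeeze":{"type":"number"}},"required":["commands"]}

```bash
mkdir -p pics; python3 - <<'E'
from station import arm, grab_frame
import cv2,pickle
s=arm.observe(); print(s['time_s'],s['eef_pos'],s['tcp_rot'],s['finger_gap'])
for n in ('side','top'):
    f=grab_frame(n); cv2.imwrite(f'pics/{n}0.png',f['image'][:,:,::-1]); pickle.dump(f,open(f'{n}0.pkl','wb'))
    print(n,f['fx'],f['cx'],f['cy'],f['distortion'],f['R'],f['t'])
E
```

```text
0.0 [ 0.20763377 -0.69376233  0.23014252] [ 0.4226698   0.56785265 -0.4218176   0.56653642] 0.08512814773757015
side 457.0875154132645 312.60939634327394 199.21369558638196 [-0.09159278  0.          0.          0.          0.        ] [[-0.99933127 -0.03563031 -0.00821509]
 [-0.01836893  0.68345481 -0.72976167]
 [ 0.03161627 -0.72912276 -0.68365226]] [0.52857838 0.12773266 1.46871582]
top 387.6148739898475 320.13642845764025 203.70662687654155 [0.02980999 0.         0.         0.         0.        ] [[ 0.02125888 -0.99959906 -0.01870225]
 [-0.99513534 -0.01935664 -0.09659699]
 [ 0.09619624  0.02066481 -0.99514785]] [-0.12817623  0.55478408  0.98414882]
```

View pics/side0.png

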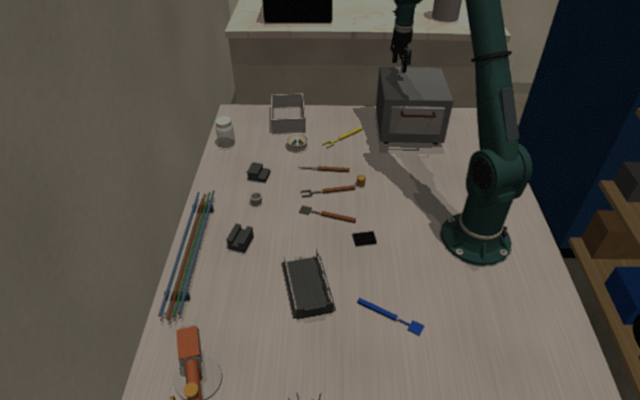

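View pics/top0.png

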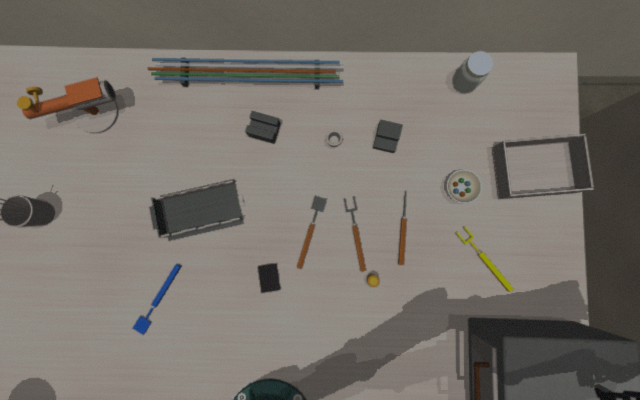

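```bash
cat > h.py <<'E'
import numpy as np, cv2
from station import arm, grab_frame, regions_of, pinpoint
def ray(f,uv):
    K=np.array([[f['fx'],0,f['cx']],[0,f['fy'],f['cy']],[0,0,1]])
    p=cv2.undistortPoints(np.array([[uv]],float),K,np.array(f['distortion']))[0,0]
    R=np.array(f['R']);t=np.array(f['t'])
    return -R.T@t, R.T@np.array([p[0],p[1],1])
def atz(f,uv,z):
    c,d=ray(f,uv); return c+d*(z-c[2])/d[2]
def tri(f,uv,g,uw):
    c,d=ray(f,uv);e,k=ray(g,uw)
    s=np.linalg.lstsq(np.c_[d,-k],e-c,rcond=None)[0]
    a=c+s[0]*d;b=e+s[1]*k
    return (a+b)/2,np.linalg.norm(a-b)
def proj(f,X):
    K=np.array([[f['fx'],0,f['cx']],[0,f['fy'],f['cy']],[0,0,1]])
    return cv2.projectPoints(np.atleast_2d(X).astype(float),cv2.Rodrigues(np.array(f['R']))[0],np.array(f['t']),K,np.array(f['distortion']))[0][:,0]
E
python3 - <<'E'
from h import *
import pickle
F={n:grab_frame(n) for n in('side','top')}
Z=dict(pick_mid=.007,pick_tip=.007,paddle_mid=.007,paddle_tip=.007,fork_mid=.007,fork_tip=.007,rest=0,place1=.037,place2=.037,place3=.037,vblock=0,stepblock=0,cupdie=0,stump=0,marver=0,beadbowl=0)
for k,z in Z.items():
    for n in F:
        for r in pinpoint(k,n)[:3]:
            print(k,n,round(r['p'],2),np.round(r['xy'],1),np.round(atz(F[n],r['xy'],z)[:2],4))
im=F['top']['image']
cv2.imwrite('pics/c1.png',cv2.resize(np.clip(im[160:250,140:260].astype(float)*1.6,0,255).astype('uint8'),None,fx=6,fy=6,interpolation=2)[:,:,::-1])
cv2.imwrite('pics/c2.png',cv2.resize(np.clip(im[180:300,280:440].astype(float)*1.6,0,255).astype('uint8'),None,fx=5,fy=5,interpolation=2)[:,:,::-1])
im=F['side']['image']
cv2.imwrite('pics/c3.png',cv2.resize(np.clip(im[240:330,270:350].astype(float)*1.6,0,255).astype('uint8'),None,fx=6,fy=6,interpolation=2)[:,:,::-1])
E
```

```text
pick_mid side 0.75 [321.9 170.2] [ 0.5055 -0.3254]
pick_mid top 0.71 [269.5 274.6] [0.3707 0.0117]
pick_mid top 0.57 [400.  230.1] [ 0.4936 -0.3274]
pick_tip side 0.68 [297.2 166.1] [ 0.5999 -0.3474]
pick_tip top 0.88 [405.5 189.9] [ 0.6002 -0.3417]
pick_tip top 0.71 [311.4 233.6] [ 0.4795 -0.0951]
paddle_mid side 0.73 [386.9 313. ] [0.3117 0.292 ]
paddle_mid side 0.59 [328.  215.5] [ 0.48   -0.0861]
paddle_mid side 0.3 [329.4 194.9] [ 0.4762 -0.1889]
paddle_mid top 0.78 [159.2 294.7] [0.3136 0.2965]
paddle_mid top 0.57 [310.7 236. ] [ 0.4732 -0.0934]
paddle_tip side 0.83 [422.4 330.7] [0.2197 0.3462]
paddle_tip side 0.52 [300.8 206.1] [ 0.5742 -0.1292]
paddle_tip top 0.89 [318.3 198. ] [ 0.5742 -0.1113]
paddle_tip top 0.74 [138.2 331.2] [0.2209 0.344 ]
fork_mid side 0.72 [333.1 192.5] [ 0.4631 -0.2019]
fork_mid side 0.59 [344.6 134.1] [ 0.4165 -0.5625]
fork_mid side 0.33 [330.4 212.3] [ 0.472  -0.1017]
fork_mid top 0.93 [355.5 240.5] [ 0.4639 -0.2113]
fork_tip side 0.67 [300.1 192.5] [ 0.5805 -0.1988]
fork_tip side 0.67 [322.4 142.6] [ 0.5071 -0.5006]
fork_tip top 0.74 [349.6 195.9]
[... 1204 characters left out ...]
.5 176.6] [ 0.7452 -0.2904]
stepblock top 0.67 [385.7 141. ] [ 0.7333 -0.2898]
stepblock top 0.24 [355.7 237.8] [ 0.4711 -0.2123]
cupdie side 0.45 [253.1 202.4] [ 0.7433 -0.1505]
cupdie top 0.67 [175.2 211.2] [0.5321 0.2709]
cupdie top 0.57 [335.  143.7] [ 0.7238 -0.1531]
stump side 0.6 [357.1 178.2] [ 0.3743 -0.2908]
stump top 0.71 [198.2 209.3] [0.5384 0.2096]
stump top 0.65 [268.9 272.3] [0.376  0.0145]
stump top 0.46 [373.9 275.6] [ 0.3737 -0.2609]
marver side 0.85 [362.6 237.5] [0.3668 0.0043]
marver top 0.69 [266.9 276.3] [0.3655 0.0194]
beadbowl side 0.63 [296.1 146.3] [ 0.6127 -0.4825]
beadbowl top 0.82 [460.  186.5] [ 0.6129 -0.4866]
beadbowl top 0.25 [408.2 189.4] [ 0.6026 -0.3503]
```

View pics/c1.png

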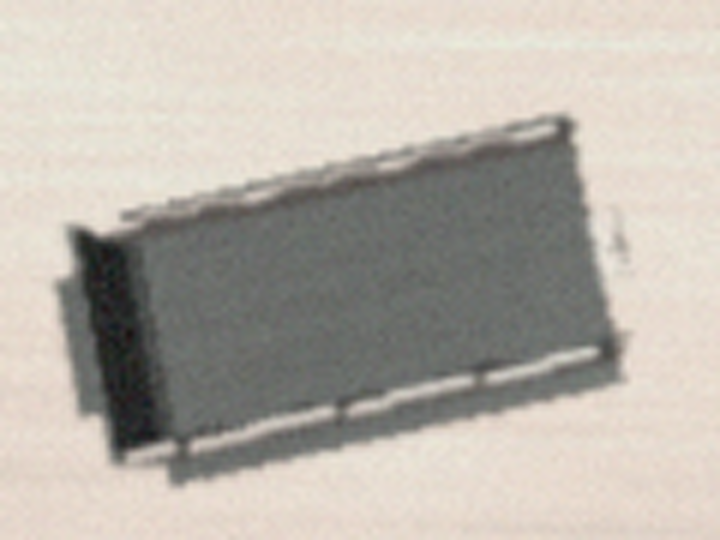

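View pics/c2.png

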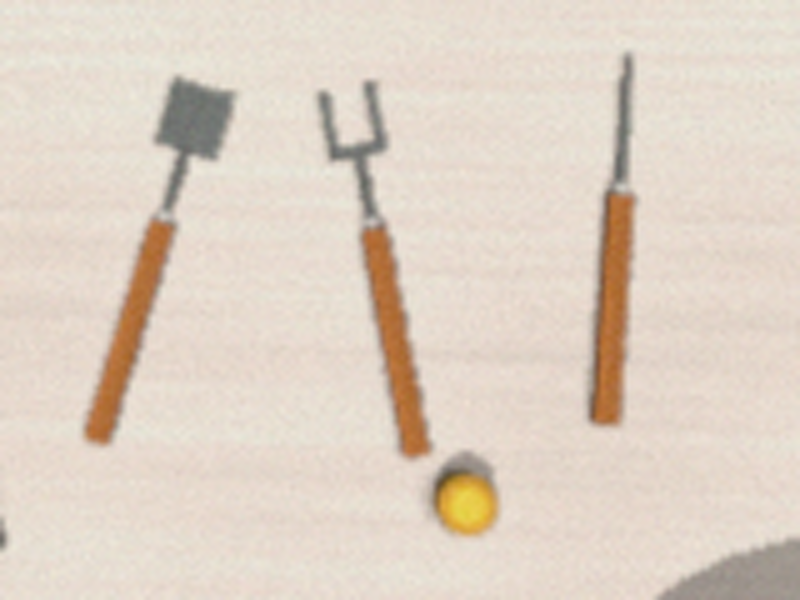

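View pics/c3.png

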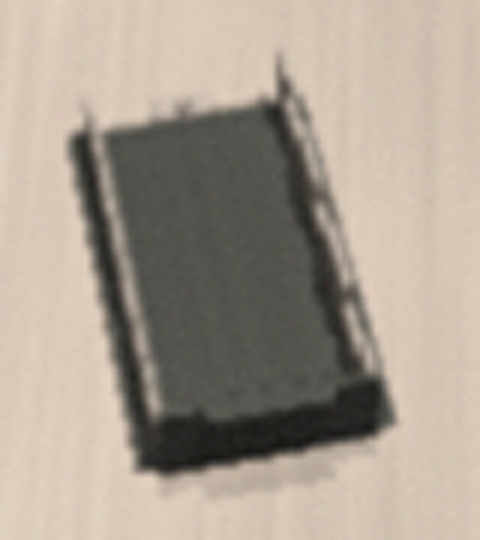

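```bash
cat > rm.py <<'E'
from h import *
def T(p,L):
    x,y,a=p; L=np.atleast_2d(np.array(L,float)); c,s=np.cos(a),np.sin(a)
    return np.c_[x+c*L[:,0]-s*L[:,1], y+s*L[:,0]+c*L[:,1], L[:,2]]
def lines():
    out=[]
    fl=[(-62,-102,3),(62,-102,3),(62,102,3),(-62,102,3),(-62,-102,3)]
    out.append(fl)
    sq=[(-52,-102,44)]
    for y in(-60,0,60): sq+= [(-52,y-11,44),(-52,y-11,30),(-52,y+11,30),(-52,y+11,44)]
    sq.append((-52,102,44)); out.append(sq)
    v=[(52,-102,45)]
    for y in(-60,0,60): v+= [(52,y-12,45),(52,y,33),(52,y+12,45)]
    v.append((52,102,45)); out.append(v)
    out.append([(-50,104,0),(-50,104,52),(50,104,52),(50,104,0)])
    return [np.array(o)/1000 for o in out]
def draw(f,p,crop,s,fn,gain=1.6,extra=()):
    l,t,r,b=crop
    im=np.clip(f['image'][t:b,l:r].astype(float)*gain,0,255).astype('uint8')
    im=np.ascontiguousarray(cv2.resize(im,None,fx=s,fy=s,interpolation=2)[:,:,::-1])
    cols=[(0,255,0),(0,0,255),(255,0,0),(0,200,255)]
    for o,c in zip(lines(),cols):
        q=(proj(f,T(p,o))-[l,t]+.5)*s-.5
        cv2.polylines(im,[np.round(q).astype(int)],False,c,1)
    for e in extra:
        q=(proj(f,e)-[l,t]+.5)*s-.5
        cv2.polylines(im,[np.round(q).astype(int)],False,(255,0,255),1)
    cv2.imwrite(fn,im)
E
python3 - <<'E'
from rm import *
import pickle
p=(.539,.199,np.radians(15))
for n,c in(('top',(140,160,260,250)),('side',(270,240,350,330))):
    f=pickle.load(open(n+'0.pkl','rb'));print(ray(f,(320,200))[0]); draw(f,p,c,6,f'pics/ov_{n}.png')
E
```

```text
[ 0.46013871 -0.13772333  1.03056687]
[0.4841359  1.00240804 1.10164761]
```

View pics/ov_top.png

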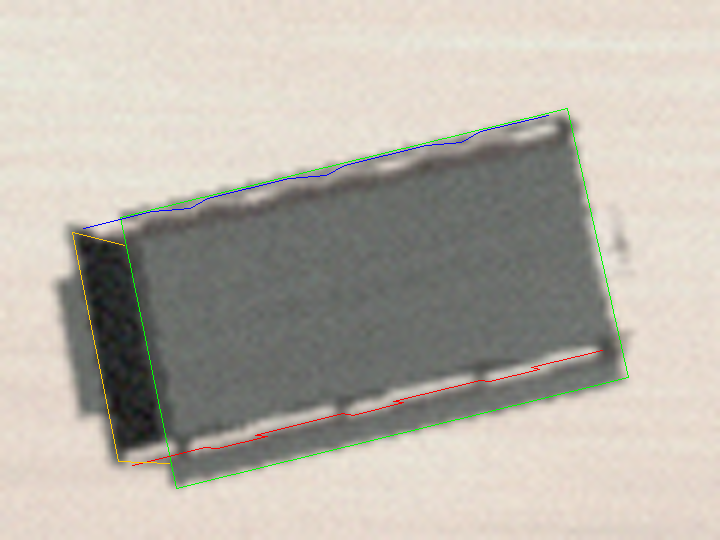

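View pics/ov_side.png

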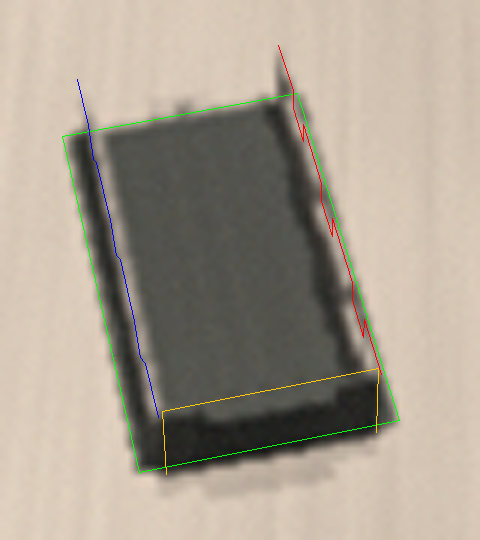

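```bash
python3 - <<'E'
from rm import *
import pickle
from scipy.optimize import minimize
F={n:pickle.load(open(n+'0.pkl','rb')) for n in('top','side')}
G={}
for n,f in F.items():
    g=cv2.GaussianBlur(cv2.cvtColor(f['image'],cv2.COLOR_RGB2GRAY).astype(np.float32),(0,0),1.0)
    G[n]=np.hypot(cv2.Sobel(g,5,1,0),cv2.Sobel(g,5,0,1))
def seg(a,b): return np.array(a)+np.linspace(0.05,.95,60)[:,None]*(np.array(b)-np.array(a))
S={'top':[seg((-.062,-.102,.003),(-.062,.102,.003)),seg((-.062,-.102,.003),(.062,-.102,.003))],
'side':[seg((.062,-.102,.003),(.062,.102,.003)),seg((.062,-.102,.003),(-.045,-.102,.003))]}
def cost(p,ns=('top','side')):
    c=0
    for n in ns:
        for s in S[n]:
            q=proj(F[n],T(p,s)).astype(np.float32)
            c-=cv2.remap(G[n],q[:,0][None],q[:,1][None],1).mean()
    return c
for ns in (('top','side'),('top',),('side',)):
  best=None
  for dx in np.arange(-.008,.009,.004):
   for dy in np.arange(-.008,.009,.004):
    for a in (13,15,17):
     r=minimize(cost,[.539+dx,.199+dy,np.radians(a)],args=(ns,),method='Nelder-Mead',options=dict(initial_simplex=[[.539+dx,.199+dy,np.radians(a)],[.542+dx,.199+dy,np.radians(a)],[.539+dx,.202+dy,np.radians(a)],[.539+dx,.199+dy,np.radians(a+2)]]))
     if best is None or r.fun<best.fun: best=r
  print(ns,best.fun,best.x[:2],np.degrees(best.x[2]))
  if len(ns)==2:
    for n,c in(('top',(140,160,260,250)),('side',(270,240,350,330))): draw(F[n],best.x,c,6,f'pics/ov2_{n}.png')
# tools: handle PCA by colour in both, z=7mm (visible centroid ~ z 10mm)
for n,f in F.items():
    h=cv2.cvtColor(f['image'],cv2.COLOR_RGB2HSV)
    m=((h[...,0]>5)&(h[...,0]<17)&(h[...,1]>130)&(h[...,2]>40)).astype('uint8')
    k,lab,st,ce=cv2.connectedComponentsWithStats(m)
    for i in range(1,k):
        if 60<st[i,4]<1500 and st[i,0]>270:
            ys,xs=np.where(lab==i); P=np.array([atz(f,(a,b),.011)[:2] for a,b in zip(xs,ys)])
            c=P.mean(0);w,v=np.linalg.eigh(np.cov((P-c).T));d=v[:,1]*np.sign(v[0,1]);t=(P-c)@d
            print(n,st[i],'centre',c.round(4),'yaw',np.degrees(np.arctan2(d[1],d[0])).round(2),'len',np.ptp(t).round(4),'w',np.ptp((P-c)@v[:,0]).round(4),'mid',(c+.03*d).round(4),'tip',(c+.135*d).round(4))
E
```

```text
('top', 'side') -662.5438232421875 [0.53808666 0.19989888] 14.12839524333971
('top',) -306.57183837890625 [0.53839828 0.20012647] 14.090668533735247
('side',) -357.3684997558594 [0.53782814 0.19990614] 14.226920759155952
top [399 219   7  45 200] centre [ 0.4638 -0.3318] yaw -3.7 len 0.1147 w 0.0117 mid [ 0.4937 -0.3338] tip [ 0.5985 -0.3405]
top [298 225  16  43 184] centre [ 0.4467 -0.0802] yaw -15.79 len 0.1157 w 0.0108 mid [ 0.4756 -0.0884] tip [ 0.5766 -0.117 ]
top [353 226  12  45 190] centre [ 0.4443 -0.2193] yaw 11.69 len 0.1165 w 0.0111 mid [ 0.4736 -0.2132] tip [ 0.5765 -0.1919]
top [475 365   5  35 111] centre [ 0.12   -0.5151] yaw -0.6 len 0.0804 w 0.0096 mid [ 0.15   -0.5154] tip [ 0.255  -0.5165]
side [318 167  31   4  82] centre [ 0.4668 -0.3307] yaw -3.57 len 0.1133 w 0.0161 mid [ 0.4967 -0.3325] tip [ 0.6015 -0.3391]
side [323 186  32   7  95] centre [ 0.444  -0.2175] yaw 12.23 len 0.1149 w 0.0165 mid [ 0.4734 -0.2111] tip [ 0.576  -0.1889]
side [591 211  49  48 811] centre [-4.722e-01  4.000e-04] yaw 67.69 len 0.2627 w 0.1534 mid [-0.4608  0.0281] tip [-0.4209  0.1253]
side [322 212  33  10 109] centre [ 0.4468 -0.0786] yaw -15.95 len 0.1139 w 0.0151 mid [ 0.4756 -0.0869] tip [ 0.5766 -0.1157]
```

```bash
cat > go.py <<'E'
from h import *
from scipy.spatial.transform import Rotation as Ro
def go(x,y,z,yawdeg):
    s=arm.observe(); p=np.array(s['eef_pos']); R=Ro.from_quat(s['tcp_rot']).as_matrix()
    a=np.radians(yawdeg); best=None
    for sg in(1,-1):
        zz=sg*np.array([-np.sin(a),np.cos(a),0]); xx=np.array([0,0,-1.]); Q=np.c_[xx,np.cross(zz,xx),zz]
        w=Ro.from_matrix(R.T@Q).as_rotvec(degrees=True)
        if best is None or np.linalg.norm(w)<np.linalg.norm(best): best=w
    d=R.T@(np.array([x,y,z])-p)
    yaw=np.degrees(np.arctan2(R[1,2],R[0,2]))-90
    print('t',round(s['time_s'],2),'tcp',p.round(4),'yaw',round((yaw+90)%180-90,2),'F',np.round(s['ft_force'],1),'gap',round(s['finger_gap'],4))
    print('d mm',(d*1000).round(1),'w',best.round(2))
if __name__=='__main__':
    import sys; go(*map(float,sys.argv[1:]))
E
python3 go.py .495 -.333 .23 -3.6; python3 -c "
from go import *
s=arm.observe();print(Ro.from_quat(s['tcp_rot']).as_matrix().round(3))"
```

```text
t 1.8 tcp [ 0.2079 -0.6945  0.2313] yaw 16.67 F [1.  0.3 0.6] gap 0.0855
d mm [   1.3  378.7 -264. ] w [20.27 -0.    0.  ]
[[-0.     0.958  0.287]
 [ 0.     0.287 -0.958]
 [-1.    -0.    -0.   ]]
```

Request:
arm_command([
  {"dx": -0.02, "dy": 0.03, "dz": -0.02, "wx": 2},
  {"dx": -0.02, "dy": 0.065, "dz": -0.045, "wx": 7},
  {"dx": -0.02, "dy": 0.1, "dz": -0.07, "wx": 14},
  {"dx": -0.02, "dy": 0.13, "dz": -0.09, "wx": 20.3},
  {"dx": -0.01, "dy": 0.16, "dz": -0.112, "wx": 20.3},
  {"dx": 0, "dy": 0.195, "dz": -0.136, "wx": 20.3},
  {"dx": 0, "dy": 0.23, "dz": -0.16, "wx": 20.3},
  {"dx": 0, "dy": 0.265, "dz": -0.185, "wx": 20.3},
  {"dx": 0, "dy": 0.3, "dz": -0.209, "wx": 20.3},
  {"dx": 0, "dy": 0.33, "dz": -0.23, "wx": 20.3},
], grip=0.65)

```text
invalid input
```

```bash
python3 go.py .495 -.333 .06 -3.6
```

```text
t 1.8 tcp [ 0.2079 -0.6945  0.2313] yaw 16.67 F [1.  0.3 0.6] gap 0.0855
d mm [ 171.3  378.7 -264. ] w [20.27 -0.    0.  ]
```

Request:
arm_command([
  {"dx": -0.02, "dy": 0.03, "dz": -0.02, "wx": 2, "wy": 0, "wz": 0},
  {"dx": -0.02, "dy": 0.065, "dz": -0.045, "wx": 7, "wy": 0, "wz": 0},
  {"dx": -0.02, "dy": 0.1, "dz": -0.07, "wx": 14, "wy": 0, "wz": 0},
  {"dx": -0.02, "dy": 0.13, "dz": -0.09, "wx": 20.3, "wy": 0, "wz": 0},
  {"dx": -0.01, "dy": 0.16, "dz": -0.112, "wx": 20.3, "wy": 0, "wz": 0},
  {"dx": 0, "dy": 0.195, "dz": -0.136, "wx": 20.3, "wy": 0, "wz": 0},
  {"dx": 0, "dy": 0.23, "dz": -0.16, "wx": 20.3, "wy": 0, "wz": 0},
  {"dx": 0, "dy": 0.265, "dz": -0.185, "wx": 20.3, "wy": 0, "wz": 0},
  {"dx": 0, "dy": 0.3, "dz": -0.209, "wx": 20.3, "wy": 0, "wz": 0},
  {"dx": 0, "dy": 0.33, "dz": -0.23, "wx": 20.3, "wy": 0, "wz": 0},
], grip=0.65, squeeze=60)

```text
time_s: 2.63
eef_pos: [0.4592, -0.3779, 0.2315]
tcp_rot: [0.516, 0.484, -0.516, 0.484]
ft_force: [0.7, -0.3, -0.6]
finger_gap: 0.0554
```

```bash
python3 go.py .495 -.333 .06 -3.6
```

```text
t 2.63 tcp [ 0.4592 -0.3779  0.2315] yaw -3.64 F [ 0.7 -0.3 -0.6] gap 0.0554
d mm [171.5  32.8 -47.1] w [-0.04  0.01 -0.02]
```

Request:
arm_command([
  {"dx": 0.02, "dy": 0.02, "dz": -0.025, "wx": 0, "wy": 0, "wz": 0},
  {"dx": 0.05, "dy": 0.033, "dz": -0.047, "wx": 0, "wy": 0, "wz": 0},
  {"dx": 0.09, "dy": 0.033, "dz": -0.047, "wx": 0, "wy": 0, "wz": 0},
  {"dx": 0.13, "dy": 0.033, "dz": -0.047, "wx": 0, "wy": 0, "wz": 0},
  {"dx": 0.16, "dy": 0.033, "dz": -0.047, "wx": 0, "wy": 0, "wz": 0},
  {"dx": 0.18, "dy": 0.033, "dz": -0.047, "wx": 0, "wy": 0, "wz": 0},
  {"dx": 0.18, "dy": 0.033, "dz": -0.047, "wx": 0, "wy": 0, "wz": 0},
])

```text
time_s: 3.22
eef_pos: [0.4914, -0.3328, 0.0471]
tcp_rot: [-0.515, -0.487, 0.516, -0.481]
ft_force: [-0.4, 0.2, -0.5]
finger_gap: 0.0556
```

```bash
python3 go.py .495 -.333 .005 -3.6; python3 - <<'E'
from h import *
f=grab_frame('top');cv2.imwrite('pics/p1.png',cv2.resize(np.clip(f['image'][150:300,320:480]*1.6,0,255).astype('uint8'),None,fx=5,fy=4)[...,::-1])
E
```

```text
t 3.22 tcp [ 0.4914 -0.3328  0.0471] yaw -3.61 F [-0.4  0.2 -0.5] gap 0.0556
d mm [42.1  3.9  0.1] w [-0.01 -0.22  0.42]
```

View pics/p1.png

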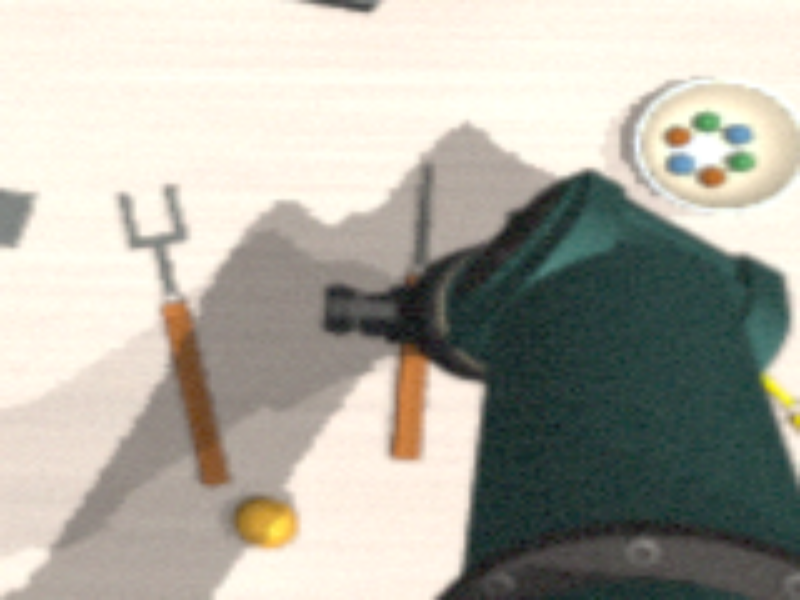

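The gripper straddles the pick's handle near (410,310); the fork, to its left, is clear of it. Next I descend and close.

Request:
arm_command([
  {"dx": 0.02, "dy": 0.003, "dz": 0, "wx": 0, "wy": 0, "wz": 0},
  {"dx": 0.035, "dy": 0.003, "dz": 0, "wx": 0, "wy": 0, "wz": 0},
  {"dx": 0.041, "dy": 0.003, "dz": 0, "wx": 0, "wy": 0, "wz": 0},
  {"dx": 0.041, "dy": 0.003, "dz": 0, "wx": 0, "wy": 0, "wz": 0},
  {"dx": 0.041, "dy": 0.003, "dz": 0, "wx": 0, "wy": 0, "wz": 0},
])

```text
time_s: 3.68
eef_pos: [0.4977, -0.3356, 0.0116]
tcp_rot: [0.516, 0.483, -0.516, 0.484]
ft_force: [-0.3, -0.0, -1.0]
finger_gap: 0.055
```

Request:
arm_command([
  {"dx": 0, "dy": 0, "dz": 0, "wx": 0, "wy": 0, "wz": 0},
  {"dx": 0, "dy": 0, "dz": 0, "wx": 0, "wy": 0, "wz": 0},
  {"dx": 0, "dy": 0, "dz": 0, "wx": 0, "wy": 0, "wz": 0},
  {"dx": 0, "dy": 0, "dz": 0, "wx": 0, "wy": 0, "wz": 0},
  {"dx": 0, "dy": 0, "dz": 0, "wx": 0, "wy": 0, "wz": 0},
  {"dx": 0, "dy": 0, "dz": 0, "wx": 0, "wy": 0, "wz": 0},
  {"dx": 0, "dy": 0, "dz": 0, "wx": 0, "wy": 0, "wz": 0},
  {"dx": 0, "dy": 0, "dz": 0, "wx": 0, "wy": 0, "wz": 0},
], grip=0)

```text
time_s: 4.35
eef_pos: [0.4974, -0.3353, 0.0114]
tcp_rot: [0.516, 0.483, -0.516, 0.484]
ft_force: [-0.7, 0.7, 5.7]
finger_gap: 0.0107
```

```bash
python3 go.py .495 -.333 .12 -3.6
```

```text
t 4.35 tcp [ 0.4974 -0.3353  0.0114] yaw -3.65 F [-0.7  0.7  5.7] gap 0.0107
d mm [-108.6   -2.4   -2.1] w [-0.05  0.03 -0.06]
```

Request:
arm_command([
  {"dx": 0, "dy": 0, "dz": 0, "wx": 0, "wy": 0, "wz": 0},
  {"dx": 0, "dy": 0, "dz": 0, "wx": 0, "wy": 0, "wz": 0},
  {"dx": 0, "dy": 0, "dz": 0, "wx": 0, "wy": 0, "wz": 0},
  {"dx": 0, "dy": 0, "dz": 0, "wx": 0, "wy": 0, "wz": 0},
  {"dx": 0.004, "dy": -0.002, "dz": -0.002, "wx": 0, "wy": 0, "wz": 0},
  {"dx": 0.007, "dy": -0.002, "dz": -0.002, "wx": 0, "wy": 0, "wz": 0},
  {"dx": 0.007, "dy": -0.002, "dz": -0.002, "wx": 0, "wy": 0, "wz": 0},
  {"dx": 0.007, "dy": -0.002, "dz": -0.002, "wx": 0, "wy": 0, "wz": 0},
], grip=0.5)

```text
time_s: 5.02
eef_pos: [0.4948, -0.3326, 0.0028]
tcp_rot: [-0.515, -0.484, 0.516, -0.484]
ft_force: [0.5, -0.1, 0.6]
finger_gap: 0.0427
```

```bash
python3 go.py .495 -.333 .005 -3.6;  python3 - <<'E'
from h import *
f=grab_frame('side');cv2.imwrite('pics/p2.png',cv2.resize(np.clip(f['image'][130:210,280:380]*1.6,0,255).astype('uint8'),None,fx=7,fy=7,interpolation=2)[...,::-1])
E
```

```text
t 5.02 tcp [ 0.4948 -0.3326  0.0028] yaw -3.63 F [ 0.5 -0.1  0.6] gap 0.0427
d mm [-2.2  0.3  0.4] w [-0.03 -0.03  0.05]
```

View pics/p2.png

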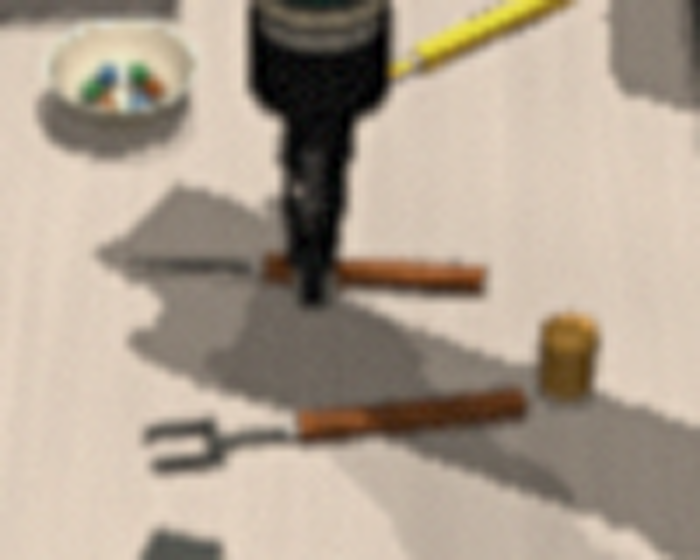

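The fingers straddle the handle at (310,290), and the pick is still in place. I'm closing again.

Request:
arm_command([
  {"dx": -0.002, "dy": 0, "dz": 0, "wx": 0, "wy": 0, "wz": 0},
  {"dx": -0.002, "dy": 0, "dz": 0, "wx": 0, "wy": 0, "wz": 0},
  {"dx": -0.002, "dy": 0, "dz": 0, "wx": 0, "wy": 0, "wz": 0},
  {"dx": -0.002, "dy": 0, "dz": 0, "wx": 0, "wy": 0, "wz": 0},
  {"dx": -0.002, "dy": 0, "dz": 0, "wx": 0, "wy": 0, "wz": 0},
  {"dx": -0.002, "dy": 0, "dz": 0, "wx": 0, "wy": 0, "wz": 0},
  {"dx": -0.002, "dy": 0, "dz": 0, "wx": 0, "wy": 0, "wz": 0},
  {"dx": -0.002, "dy": 0, "dz": 0, "wx": 0, "wy": 0, "wz": 0},
], grip=0)

```text
time_s: 5.73
eef_pos: [0.4954, -0.3332, 0.0058]
tcp_rot: [0.516, 0.484, -0.516, 0.484]
ft_force: [0.1, 0.6, 5.7]
finger_gap: 0.0119
```

```bash
python3 go.py .495 -.333 .12 -3.6
```

```text
t 5.73 tcp [ 0.4954 -0.3332  0.0058] yaw -3.64 F [0.1 0.6 5.7] gap 0.0119
d mm [-1.142e+02 -3.000e-01 -1.000e-01] w [-0.04  0.03 -0.05]
```

Request:
arm_command([
  {"dx": -0.01, "dy": 0, "dz": 0, "wx": 0, "wy": 0, "wz": 0},
  {"dx": -0.03, "dy": 0, "dz": 0, "wx": 0, "wy": 0, "wz": 0},
  {"dx": -0.055, "dy": 0, "dz": 0, "wx": 0, "wy": 0, "wz": 0},
  {"dx": -0.08, "dy": 0, "dz": 0, "wx": 0, "wy": 0, "wz": 0},
  {"dx": -0.1, "dy": 0, "dz": 0, "wx": 0, "wy": 0, "wz": 0},
  {"dx": -0.115, "dy": 0, "dz": 0, "wx": 0, "wy": 0, "wz": 0},
  {"dx": -0.115, "dy": 0, "dz": 0, "wx": 0, "wy": 0, "wz": 0},
])

```text
time_s: 6.32
eef_pos: [0.4969, -0.334, 0.1237]
tcp_rot: [0.516, 0.482, -0.515, 0.486]
ft_force: [-0.0, -0.4, 0.0]
finger_gap: 0.0118
```

```bash
python3 go.py .5234 .2582 .12 14.1;  python3 - <<'E'
from h import *
f=grab_frame('side');cv2.imwrite('pics/p3.png',cv2.resize(np.clip(f['image'][110:210,270:370]*1.6,0,255).astype('uint8'),None,fx=6,fy=6,interpolation=2)[...,::-1])
E
```

```text
t 6.32 tcp [ 0.4969 -0.334   0.1237] yaw -3.65 F [-0.  -0.4  0. ] gap 0.0118
d mm [   2.   -11.2 -592.7] w [-17.75   0.21  -0.29]
```

View pics/p3.png

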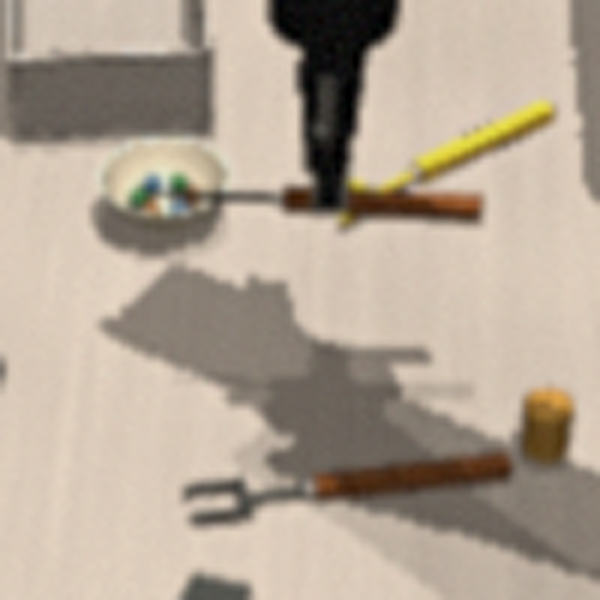

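The pick is held level with its handle at (380,200). I'm carrying it to above place 1.

Request:
arm_command([
  {"dx": 0, "dy": 0, "dz": -0.012, "wx": -1, "wy": 0, "wz": 0},
  {"dx": 0, "dy": 0, "dz": -0.035, "wx": -3, "wy": 0, "wz": 0},
  {"dx": 0, "dy": 0, "dz": -0.07, "wx": -5, "wy": 0, "wz": 0},
  {"dx": 0, "dy": 0, "dz": -0.105, "wx": -7, "wy": 0, "wz": 0},
  {"dx": 0, "dy": 0, "dz": -0.14, "wx": -9, "wy": 0, "wz": 0},
  {"dx": 0, "dy": 0, "dz": -0.175, "wx": -11, "wy": 0, "wz": 0},
  {"dx": 0, "dy": 0, "dz": -0.21, "wx": -13, "wy": 0, "wz": 0},
  {"dx": 0, "dy": 0, "dz": -0.245, "wx": -15, "wy": 0, "wz": 0},
  {"dx": 0, "dy": 0, "dz": -0.28, "wx": -17, "wy": 0, "wz": 0},
  {"dx": 0, "dy": 0, "dz": -0.31, "wx": -17.7, "wy": 0, "wz": 0},
])

```text
time_s: 7.2
eef_pos: [0.5129, -0.0198, 0.1188]
tcp_rot: [0.433, 0.56, -0.434, 0.557]
ft_force: [1.3, 0.1, -0.2]
finger_gap: 0.0119
```

```bash
python3 go.py .5234 .2582 .12 14.1
```

```text
t 7.2 tcp [ 0.5129 -0.0198  0.1188] yaw 14.33 F [ 1.3  0.1 -0.2] gap 0.0119
d mm [  -0.9   79.  -266.7] w [ 0.23 -0.12  0.19]
```

Request:
arm_command([
  {"dx": 0, "dy": 0.01, "dz": -0.03, "wx": 0, "wy": 0, "wz": 0},
  {"dx": 0, "dy": 0.02, "dz": -0.065, "wx": 0, "wy": 0, "wz": 0},
  {"dx": 0, "dy": 0.03, "dz": -0.1, "wx": 0, "wy": 0, "wz": 0},
  {"dx": 0, "dy": 0.04, "dz": -0.135, "wx": 0, "wy": 0, "wz": 0},
  {"dx": 0, "dy": 0.05, "dz": -0.17, "wx": 0, "wy": 0, "wz": 0},
  {"dx": 0, "dy": 0.06, "dz": -0.205, "wx": 0, "wy": 0, "wz": 0},
  {"dx": 0, "dy": 0.07, "dz": -0.235, "wx": 0, "wy": 0, "wz": 0},
  {"dx": 0, "dy": 0.079, "dz": -0.255, "wx": 0, "wy": 0, "wz": 0},
  {"dx": 0, "dy": 0.079, "dz": -0.267, "wx": 0, "wy": 0, "wz": 0},
  {"dx": 0, "dy": 0.079, "dz": -0.267, "wx": 0, "wy": 0, "wz": 0},
])

```text
time_s: 8.03
eef_pos: [0.5239, 0.2587, 0.1189]
tcp_rot: [0.433, 0.56, -0.434, 0.558]
ft_force: [-0.7, -0.2, -0.6]
finger_gap: 0.0118
```

Request:
arm_command([
  {"dx": 0, "dy": 0, "dz": 0, "wx": 0, "wy": 0, "wz": 0},
  {"dx": 0, "dy": 0, "dz": 0, "wx": 0, "wy": 0, "wz": 0},
  {"dx": 0, "dy": 0, "dz": 0, "wx": 0, "wy": 0, "wz": 0},
])

```text
time_s: 8.28
eef_pos: [0.5263, 0.2517, 0.12]
tcp_rot: [0.435, 0.557, -0.437, 0.557]
ft_force: [0.7, -0.4, -0.8]
finger_gap: 0.0122
```

```bash
python3 go.py .5234 .2582 .065 14.1;  python3 - <<'E'
from h import *
for n,(a,b,c,d) in (('side',(190,330,230,370)),('top',(130,270,120,260))):
  f=grab_frame(n);cv2.imwrite(f'pics/p4{n}.png',cv2.resize(np.clip(f['image'][a:b,c:d]*1.6,0,255).astype('uint8'),None,fx=4,fy=4,interpolation=2)[...,::-1])
E
```

```text
t 8.28 tcp [0.5263 0.2517 0.12  ] yaw 13.87 F [ 0.7 -0.4 -0.8] gap 0.0122
d mm [54.9 -1.1 -7.1] w [-0.23  0.1   0.09]
```

View pics/p4side.png

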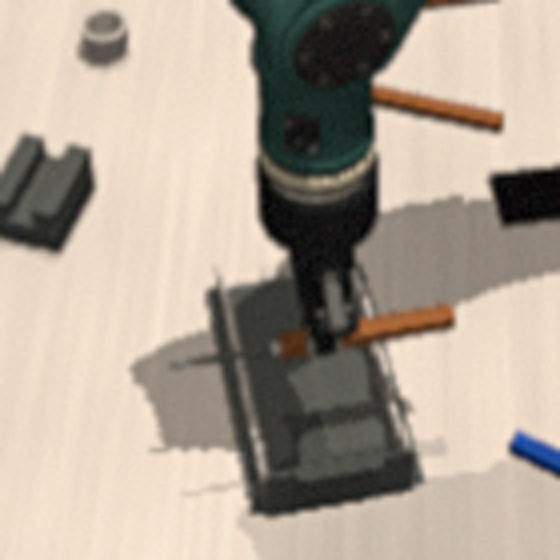

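View pics/p4top.png

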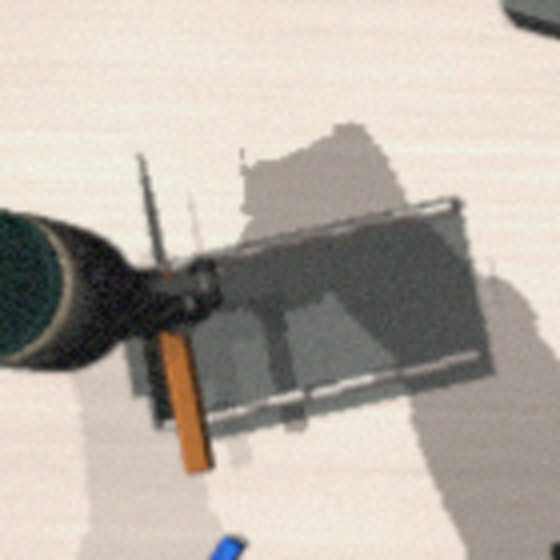

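Request:
arm_command([
  {"dx": 0.01, "dy": -0.001, "dz": -0.007, "wx": 0, "wy": 0, "wz": 0},
  {"dx": 0.025, "dy": -0.001, "dz": -0.007, "wx": 0, "wy": 0, "wz": 0},
  {"dx": 0.04, "dy": -0.001, "dz": -0.007, "wx": 0, "wy": 0, "wz": 0},
  {"dx": 0.05, "dy": -0.001, "dz": -0.007, "wx": 0, "wy": 0, "wz": 0},
  {"dx": 0.055, "dy": -0.001, "dz": -0.007, "wx": 0, "wy": 0, "wz": 0},
  {"dx": 0.055, "dy": -0.001, "dz": -0.007, "wx": 0, "wy": 0, "wz": 0},
  {"dx": 0.055, "dy": -0.001, "dz": -0.007, "wx": 0, "wy": 0, "wz": 0},
  {"dx": 0.055, "dy": -0.001, "dz": -0.007, "wx": 0, "wy": 0, "wz": 0},
])

```text
time_s: 9.05
eef_pos: [0.5243, 0.2614, 0.0658]
tcp_rot: [0.435, 0.557, -0.435, 0.558]
ft_force: [-0.4, 1.3, -0.9]
finger_gap: 0.0119
```

```bash
python3 go.py .5234 .2582 .036 14.1;  python3 - <<'E'
from rm import *
p=(.538,.200,np.radians(14.1))
def box(z):  # expected handle outline at underside z, place1
    return T(p,np.array([(-90,53,z),(30,53,z),(30,67,z),(-90,67,z),(-90,53,z)])/1000)
for n,c in (('side',(260,230,360,330)),('top',(130,150,250,250))):
  f=grab_frame(n);draw(f,p,c,6,f'pics/p5{n}.png',extra=[box(73),T(p,np.array([(69,60,66),(105,60,66)])/1000)])
E
```

```text
t 9.05 tcp [0.5243 0.2614 0.0658] yaw 14.05 F [-0.4  1.3 -0.9] gap 0.0119
d mm [29.8 -1.7  2.9] w [-0.05 -0.01 -0.06]
```

View pics/p5side.png

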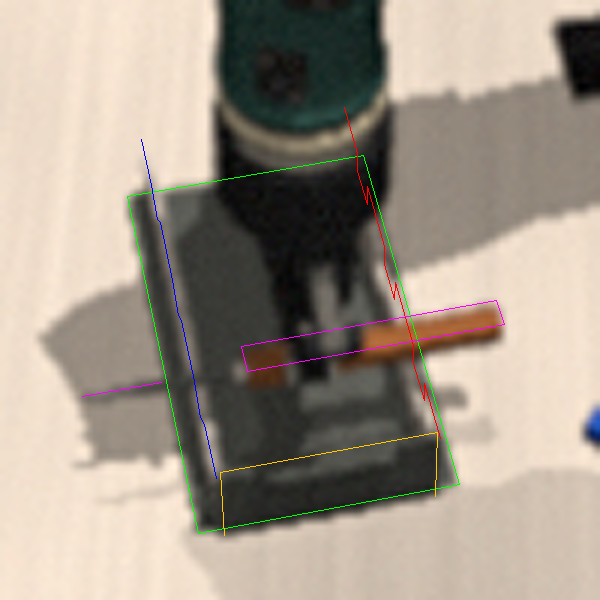

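View pics/p5top.png

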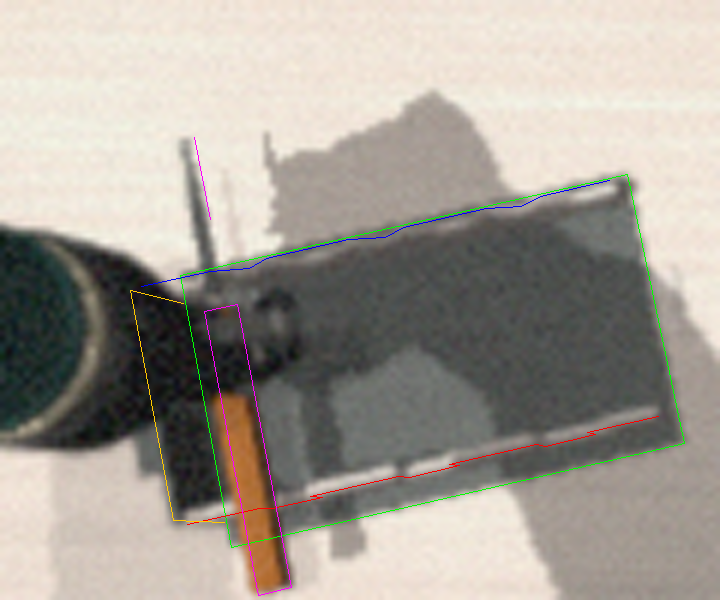

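The handle sits about 3 mm too far to +y (left in the top view), which matches the TCP reading. I'm correcting that and letting it settle.

Request:
arm_command([
  {"dx": 0.005, "dy": -0.001, "dz": 0.003, "wx": 0, "wy": 0, "wz": 0},
  {"dx": 0.01, "dy": -0.001, "dz": 0.003, "wx": 0, "wy": 0, "wz": 0},
  {"dx": 0.01, "dy": -0.001, "dz": 0.003, "wx": 0, "wy": 0, "wz": 0},
  {"dx": 0.01, "dy": -0.001, "dz": 0.003, "wx": 0, "wy": 0, "wz": 0},
  {"dx": 0.01, "dy": -0.001, "dz": 0.003, "wx": 0, "wy": 0, "wz": 0},
])

```text
time_s: 9.57
eef_pos: [0.5235, 0.2581, 0.0552]
tcp_rot: [0.435, 0.557, -0.435, 0.557]
ft_force: [0.1, 0.1, -1.0]
finger_gap: 0.012
```

```bash
python3 go.py .5234 .2582 .036 14.1
```

```text
t 9.57 tcp [0.5235 0.2581 0.0552] yaw 14.06 F [ 0.1  0.1 -1. ] gap 0.012
d mm [19.2 -0.1 -0.1] w [-0.04  0.    0.01]
```

Request:
arm_command([
  {"dx": 0.005, "dy": 0, "dz": 0, "wx": 0, "wy": 0, "wz": 0},
  {"dx": 0.01, "dy": 0, "dz": 0, "wx": 0, "wy": 0, "wz": 0},
  {"dx": 0.015, "dy": 0, "dz": 0, "wx": 0, "wy": 0, "wz": 0},
  {"dx": 0.019, "dy": 0, "dz": 0, "wx": 0, "wy": 0, "wz": 0},
  {"dx": 0.019, "dy": 0, "dz": 0, "wx": 0, "wy": 0, "wz": 0},
  {"dx": 0.019, "dy": 0, "dz": 0, "wx": 0, "wy": 0, "wz": 0},
])

```text
time_s: 10.07
eef_pos: [0.5234, 0.2581, 0.0359]
tcp_rot: [0.435, 0.558, -0.435, 0.557]
ft_force: [-0.1, -0.7, 0.1]
finger_gap: 0.012
```

```bash
python3 go.py .5234 .2582 .036 14.1;  python3 - <<'E'
from rm import *
p=(.538,.200,np.radians(14.1))
z=44
for n,c in (('side',(260,230,360,330)),('top',(130,150,250,250))):
  f=grab_frame(n);draw(f,p,c,6,f'pics/p6{n}.png',extra=[T(p,np.array([(-90,53,z),(30,53,z),(30,67,z),(-90,67,z),(-90,53,z)])/1000),T(p,np.array([(69,60,37),(105,60,37)])/1000)])
E
```

```text
t 10.07 tcp [0.5234 0.2581 0.0359] yaw 14.07 F [-0.1 -0.7  0.1] gap 0.012
d mm [-0.1  0.  -0.1] w [-0.03  0.    0.04]
```

View pics/p6side.png

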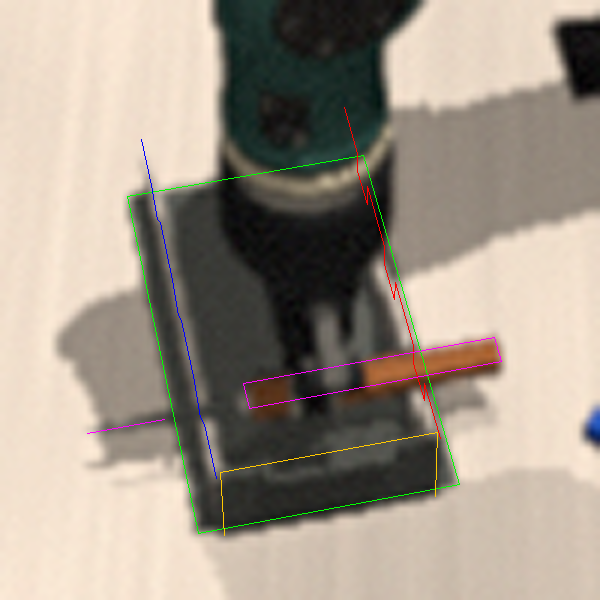

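View pics/p6top.png

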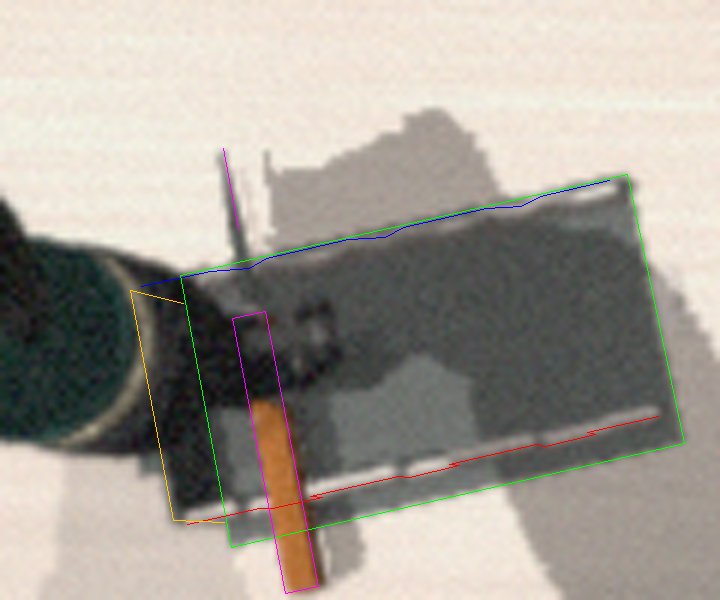

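It lines up with the expected outline in place 1, so I release it, opening only part way.

Request:
arm_command([
  {"dx": 0, "dy": 0, "dz": 0, "wx": 0, "wy": 0, "wz": 0},
  {"dx": 0, "dy": 0, "dz": 0, "wx": 0, "wy": 0, "wz": 0},
  {"dx": 0, "dy": 0, "dz": 0, "wx": 0, "wy": 0, "wz": 0},
  {"dx": 0, "dy": 0, "dz": 0, "wx": 0, "wy": 0, "wz": 0},
  {"dx": -0.01, "dy": 0, "dz": 0, "wx": 0, "wy": 0, "wz": 0},
  {"dx": -0.03, "dy": 0, "dz": 0, "wx": 0, "wy": 0, "wz": 0},
  {"dx": -0.06, "dy": 0, "dz": 0, "wx": 0, "wy": 0, "wz": 0},
  {"dx": -0.095, "dy": 0, "dz": 0, "wx": 0, "wy": 0, "wz": 0},
  {"dx": -0.12, "dy": 0, "dz": 0, "wx": 0, "wy": 0, "wz": 0},
], grip=0.45)

```text
time_s: 10.92
eef_pos: [0.5243, 0.2583, 0.1594]
tcp_rot: [0.436, 0.557, -0.434, 0.558]
ft_force: [0.3, 0.3, 0.1]
finger_gap: 0.0382
```

```bash
python3 go.py .4756 -.0877 .15 -15.9
```

```text
t 10.92 tcp [0.5243 0.2583 0.1594] yaw 14.05 F [0.3 0.3 0.1] gap 0.0382
d mm [   8.8 -131.2  323.9] w [29.95 -0.07 -0.12]
```

Request:
arm_command([
  {"dx": 0, "dy": -0.012, "dz": 0.03, "wx": 2, "wy": 0, "wz": 0},
  {"dx": 0, "dy": -0.026, "dz": 0.065, "wx": 6, "wy": 0, "wz": 0},
  {"dx": 0, "dy": -0.04, "dz": 0.1, "wx": 10, "wy": 0, "wz": 0},
  {"dx": 0, "dy": -0.054, "dz": 0.135, "wx": 14, "wy": 0, "wz": 0},
  {"dx": 0, "dy": -0.068, "dz": 0.17, "wx": 18, "wy": 0, "wz": 0},
  {"dx": 0, "dy": -0.082, "dz": 0.205, "wx": 22, "wy": 0, "wz": 0},
  {"dx": 0, "dy": -0.096, "dz": 0.24, "wx": 26, "wy": 0, "wz": 0},
  {"dx": 0, "dy": -0.11, "dz": 0.275, "wx": 30, "wy": 0, "wz": 0},
  {"dx": 0.005, "dy": -0.122, "dz": 0.305, "wx": 30, "wy": 0, "wz": 0},
  {"dx": 0.009, "dy": -0.131, "dz": 0.324, "wx": 30, "wy": 0, "wz": 0},
])

```text
time_s: 11.75
eef_pos: [0.4748, -0.0919, 0.1483]
tcp_rot: [0.566, 0.424, -0.565, 0.425]
ft_force: [0.2, 0.7, -0.6]
finger_gap: 0.0382
```

```bash
python3 go.py .4756 -.0877 .05 -15.9; python3 - <<'E'
from rm import *
p=(.538,.200,np.radians(14.1))
z=44
for n,c in (('side',(260,230,360,330)),('top',(130,150,250,250))):
  f=grab_frame(n);draw(f,p,c,6,f'pics/p7{n}.png',extra=[T(p,np.array([(-90,53,z),(30,53,z),(30,67,z),(-90,67,z),(-90,53,z)])/1000),T(p,np.array([(69,60,37),(105,60,37)])/1000)])
E
```

```text
t 11.75 tcp [ 0.4748 -0.0919  0.1483] yaw -16.19 F [ 0.2  0.7 -0.6] gap 0.0382
d mm [98.3 -0.6 -4.4] w [-0.29  0.06 -0.12]
```

View pics/p7side.png

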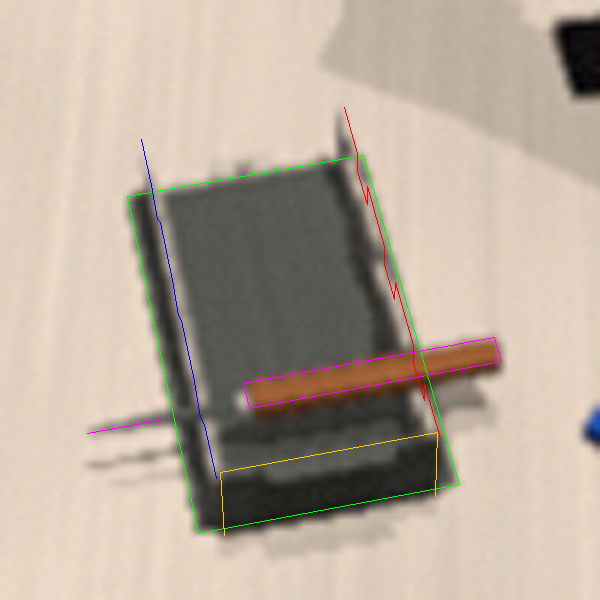

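View pics/p7top.png

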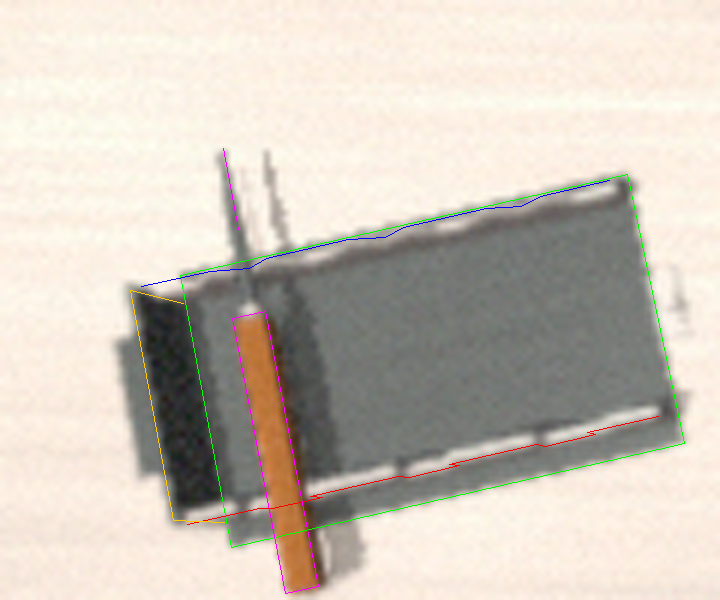

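The pick lies in place 1, matching the outline in both views. Now the paddle.

Request:
arm_command([
  {"dx": 0.02, "dy": 0, "dz": -0.004, "wx": 0, "wy": 0, "wz": 0},
  {"dx": 0.055, "dy": 0, "dz": -0.004, "wx": 0, "wy": 0, "wz": 0},
  {"dx": 0.085, "dy": 0, "dz": -0.004, "wx": 0, "wy": 0, "wz": 0},
  {"dx": 0.1, "dy": 0, "dz": -0.004, "wx": 0, "wy": 0, "wz": 0},
  {"dx": 0.1, "dy": 0, "dz": -0.004, "wx": 0, "wy": 0, "wz": 0},
  {"dx": 0.1, "dy": 0, "dz": -0.004, "wx": 0, "wy": 0, "wz": 0},
  {"dx": 0.1, "dy": 0, "dz": -0.004, "wx": 0, "wy": 0, "wz": 0},
], grip=0.6)

```text
time_s: 12.43
eef_pos: [0.4773, -0.0837, 0.0483]
tcp_rot: [0.565, 0.426, -0.564, 0.426]
ft_force: [-0.1, 0.3, 1.0]
finger_gap: 0.0516
```

```bash
python3 go.py .4756 -.0877 .005 -15.9
```

```text
t 12.43 tcp [ 0.4773 -0.0837  0.0483] yaw -15.89 F [-0.1  0.3  1. ] gap 0.0516
d mm [43.3 -0.6  4.4] w [ 0.01 -0.03 -0.1 ]
```

Request:
arm_command([
  {"dx": 0.02, "dy": 0, "dz": 0.004, "wx": 0, "wy": 0, "wz": 0},
  {"dx": 0.035, "dy": 0, "dz": 0.004, "wx": 0, "wy": 0, "wz": 0},
  {"dx": 0.043, "dy": 0, "dz": 0.004, "wx": 0, "wy": 0, "wz": 0},
  {"dx": 0.043, "dy": 0, "dz": 0.004, "wx": 0, "wy": 0, "wz": 0},
  {"dx": 0.043, "dy": 0, "dz": 0.004, "wx": 0, "wy": 0, "wz": 0},
  {"dx": 0.043, "dy": 0, "dz": 0.004, "wx": 0, "wy": 0, "wz": 0},
])

```text
time_s: 12.93
eef_pos: [0.476, -0.088, 0.0053]
tcp_rot: [0.565, 0.426, -0.564, 0.426]
ft_force: [0.4, -0.1, -0.7]
finger_gap: 0.0511
```

Request:
arm_command([
  {"dx": 0, "dy": 0, "dz": 0, "wx": 0, "wy": 0, "wz": 0},
  {"dx": 0, "dy": 0, "dz": 0, "wx": 0, "wy": 0, "wz": 0},
])

```text
time_s: 13.1
eef_pos: [0.4757, -0.088, 0.005]
tcp_rot: [0.565, 0.426, -0.564, 0.426]
ft_force: [-0.1, -0.5, -0.2]
finger_gap: 0.051
```

```bash
python3 go.py .4756 -.0877 .0058 -15.9
```

```text
t 13.1 tcp [ 0.4757 -0.088   0.005 ] yaw -15.93 F [-0.1 -0.5 -0.2] gap 0.051
d mm [-0.8 -0.2 -0.3] w [-0.03 -0.01 -0.08]
```

Request:
arm_command([
  {"dx": 0, "dy": 0, "dz": 0, "wx": 0, "wy": 0, "wz": 0},
  {"dx": 0, "dy": 0, "dz": 0, "wx": 0, "wy": 0, "wz": 0},
  {"dx": 0, "dy": 0, "dz": 0, "wx": 0, "wy": 0, "wz": 0},
  {"dx": 0, "dy": 0, "dz": 0, "wx": 0, "wy": 0, "wz": 0},
  {"dx": 0, "dy": 0, "dz": 0, "wx": 0, "wy": 0, "wz": 0},
  {"dx": 0, "dy": 0, "dz": 0, "wx": 0, "wy": 0, "wz": 0},
  {"dx": 0, "dy": 0, "dz": 0, "wx": 0, "wy": 0, "wz": 0},
  {"dx": 0, "dy": 0, "dz": 0, "wx": 0, "wy": 0, "wz": 0},
], grip=0)

```text
time_s: 13.77
eef_pos: [0.4753, -0.088, 0.0047]
tcp_rot: [0.565, 0.426, -0.564, 0.426]
ft_force: [-0.5, 0.3, 5.3]
finger_gap: 0.0122
```

Request:
arm_command([
  {"dx": -0.01, "dy": 0, "dz": 0, "wx": 0, "wy": 0, "wz": 0},
  {"dx": -0.03, "dy": 0, "dz": 0, "wx": 0, "wy": 0, "wz": 0},
  {"dx": -0.055, "dy": 0, "dz": 0, "wx": 0, "wy": 0, "wz": 0},
  {"dx": -0.08, "dy": 0, "dz": 0, "wx": 0, "wy": 0, "wz": 0},
  {"dx": -0.1, "dy": 0, "dz": 0, "wx": 0, "wy": 0, "wz": 0},
  {"dx": -0.115, "dy": 0, "dz": 0, "wx": 0, "wy": 0, "wz": 0},
  {"dx": -0.115, "dy": 0, "dz": 0, "wx": 0, "wy": 0, "wz": 0},
  {"dx": -0.115, "dy": 0, "dz": 0, "wx": 0, "wy": 0, "wz": 0},
])

```text
time_s: 14.43
eef_pos: [0.4756, -0.0879, 0.1201]
tcp_rot: [0.565, 0.425, -0.564, 0.426]
ft_force: [-0.5, -0.3, -1.2]
finger_gap: 0.012
```

```bash
python3 go.py .538 .200 .12 14.1;  python3 - <<'E'
from h import *
f=grab_frame('side');cv2.imwrite('pics/p8.png',cv2.resize(np.clip(f['image'][150:250,260:380]*1.6,0,255).astype('uint8'),None,fx=6,fy=6,interpolation=2)[...,::-1])
E
```

```text
t 14.43 tcp [ 0.4756 -0.0879  0.1201] yaw -15.93 F [-0.5 -0.3 -1.2] gap 0.012
d mm [ 2.00e-01 -1.90e+01 -2.94e+02] w [-30.03   0.    -0.11]
```

View pics/p8.png

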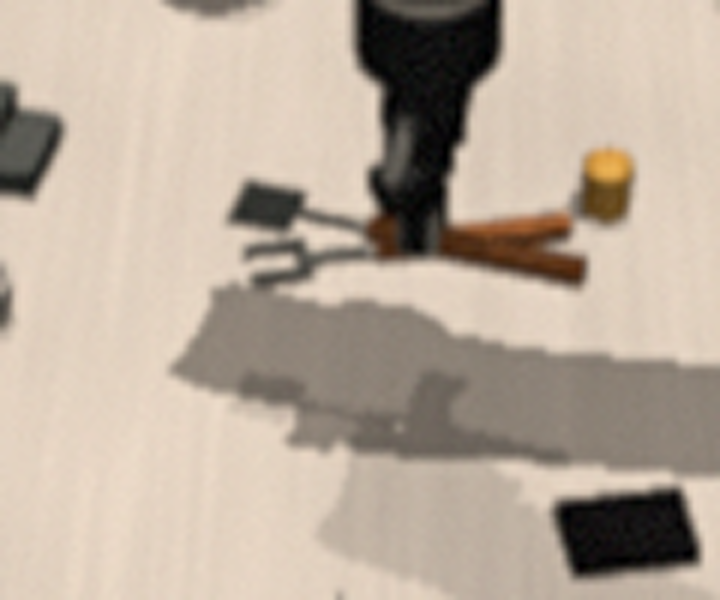

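The paddle is held level, with its blade at (265,205); behind it the fork still lies on the bench. I'm carrying the paddle to place 2.

Request:
arm_command([
  {"dx": 0, "dy": -0.001, "dz": -0.012, "wx": -1, "wy": 0, "wz": 0},
  {"dx": 0, "dy": -0.003, "dz": -0.04, "wx": -5, "wy": 0, "wz": 0},
  {"dx": 0, "dy": -0.005, "dz": -0.075, "wx": -9, "wy": 0, "wz": 0},
  {"dx": 0, "dy": -0.007, "dz": -0.11, "wx": -13, "wy": 0, "wz": 0},
  {"dx": 0, "dy": -0.009, "dz": -0.145, "wx": -17, "wy": 0, "wz": 0},
  {"dx": 0, "dy": -0.012, "dz": -0.18, "wx": -21, "wy": 0, "wz": 0},
  {"dx": 0, "dy": -0.014, "dz": -0.215, "wx": -25, "wy": 0, "wz": 0},
  {"dx": 0, "dy": -0.016, "dz": -0.25, "wx": -29, "wy": 0, "wz": 0},
  {"dx": 0, "dy": -0.018, "dz": -0.28, "wx": -30, "wy": 0, "wz": 0},
  {"dx": 0, "dy": -0.019, "dz": -0.294, "wx": -30, "wy": 0, "wz": 0},
])

```text
time_s: 15.32
eef_pos: [0.5373, 0.2067, 0.1179]
tcp_rot: [0.434, 0.56, -0.432, 0.558]
ft_force: [-0.2, 0.9, -1.2]
finger_gap: 0.0119
```

Request:
arm_command([
  {"dx": 0.01, "dy": 0, "dz": 0, "wx": 0, "wy": 0, "wz": 0},
  {"dx": 0.025, "dy": 0, "dz": 0, "wx": 0, "wy": 0, "wz": 0},
  {"dx": 0.04, "dy": 0, "dz": 0, "wx": 0, "wy": 0, "wz": 0},
  {"dx": 0.055, "dy": 0, "dz": 0, "wx": 0, "wy": 0, "wz": 0},
  {"dx": 0.06, "dy": 0, "dz": 0, "wx": 0, "wy": 0, "wz": 0},
  {"dx": 0.06, "dy": 0, "dz": 0, "wx": 0, "wy": 0, "wz": 0},
  {"dx": 0.06, "dy": 0, "dz": 0, "wx": 0, "wy": 0, "wz": 0},
  {"dx": 0.06, "dy": 0, "dz": 0, "wx": 0, "wy": 0, "wz": 0},
])

```text
time_s: 15.98
eef_pos: [0.538, 0.1993, 0.0596]
tcp_rot: [0.435, 0.557, -0.435, 0.557]
ft_force: [0.5, 0.3, 0.0]
finger_gap: 0.0119
```

```bash
python3 go.py .538 .200 .035 14.1;  python3 - <<'E'
from rm import *
p=(.538,.200,np.radians(14.1))
z=74
for n,c in (('side',(260,230,360,330)),('top',(130,150,250,250))):
  f=grab_frame(n);draw(f,p,c,6,f'pics/p9{n}.png',extra=[T(p,np.array([(-90,-7,z),(30,-7,z),(30,7,z),(-90,7,z),(-90,-7,z)])/1000),T(p,np.array([(69,0,67),(105,0,67)])/1000)])
E
```

```text
t 15.98 tcp [0.538  0.1993 0.0596] yaw 14.01 F [0.5 0.3 0. ] gap 0.0119
d mm [24.6  0.2 -0.7] w [-0.09  0.02 -0.02]
```

View pics/p9top.png

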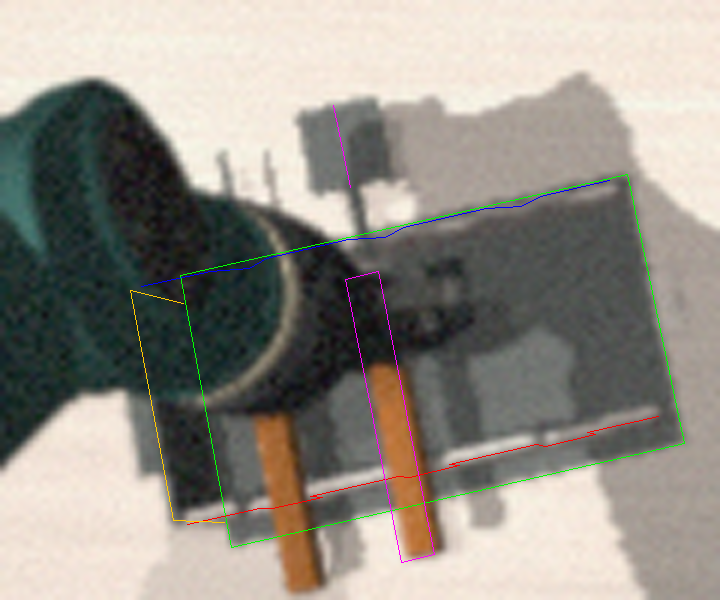

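The offset of about 5 crop pixels comes from drawing the outline 5 mm too high, so it is aligned. Lowering.

Request:
arm_command([
  {"dx": 0.006, "dy": 0, "dz": -0.0005, "wx": 0, "wy": 0, "wz": 0},
  {"dx": 0.012, "dy": 0, "dz": -0.0005, "wx": 0, "wy": 0, "wz": 0},
  {"dx": 0.018, "dy": 0, "dz": -0.0005, "wx": 0, "wy": 0, "wz": 0},
  {"dx": 0.0245, "dy": 0, "dz": -0.0005, "wx": 0, "wy": 0, "wz": 0},
  {"dx": 0.0245, "dy": 0, "dz": -0.0005, "wx": 0, "wy": 0, "wz": 0},
  {"dx": 0.0245, "dy": 0, "dz": -0.0005, "wx": 0, "wy": 0, "wz": 0},
  {"dx": 0.0245, "dy": 0, "dz": -0.0005, "wx": 0, "wy": 0, "wz": 0},
])

```text
time_s: 16.67
eef_pos: [0.5377, 0.2003, 0.0346]
tcp_rot: [0.435, 0.557, -0.435, 0.557]
ft_force: [0.1, 0.4, 2.2]
finger_gap: 0.0119
```

```bash
python3 go.py .538 .200 .035 14.1;  python3 - <<'E'
from rm import *
p=(.538,.200,np.radians(14.1))
z=44
for n,c in (('side',(260,230,360,330)),('top',(130,150,250,250))):
  f=grab_frame(n);draw(f,p,c,6,f'pics/p10{n}.png',extra=[T(p,np.array([(-90,-7,z),(30,-7,z),(30,7,z),(-90,7,z),(-90,-7,z)])/1000),T(p,np.array([(69,0,37),(105,0,37)])/1000)])
E
```

```text
t 16.67 tcp [0.5377 0.2003 0.0346] yaw 14.04 F [0.1 0.4 2.2] gap 0.0119
d mm [-0.4  0.2  0.4] w [-0.06  0.    0.01]
```

View pics/p10top.png

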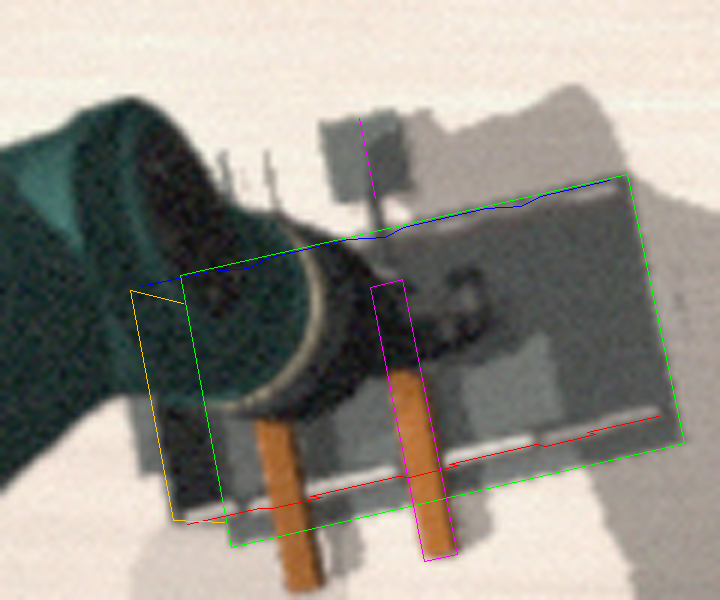

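View pics/p10side.png

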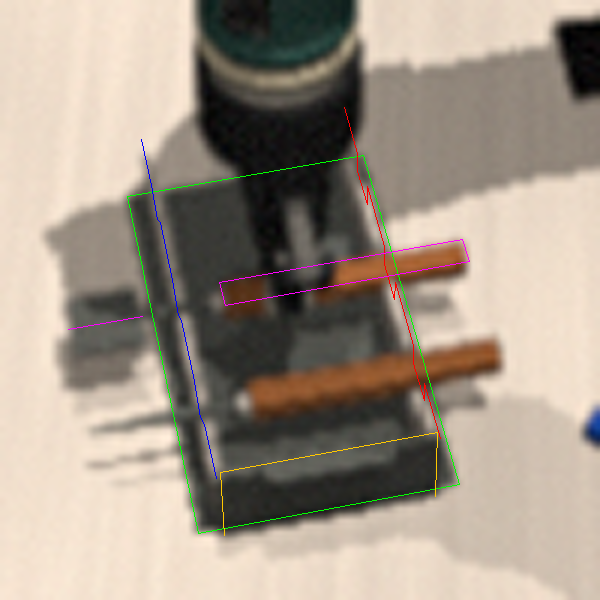

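The paddle is aligned, with about 2 N of contact. Releasing.

Request:
arm_command([
  {"dx": 0, "dy": 0, "dz": 0, "wx": 0, "wy": 0, "wz": 0},
  {"dx": 0, "dy": 0, "dz": 0, "wx": 0, "wy": 0, "wz": 0},
  {"dx": 0, "dy": 0, "dz": 0, "wx": 0, "wy": 0, "wz": 0},
  {"dx": 0, "dy": 0, "dz": 0, "wx": 0, "wy": 0, "wz": 0},
  {"dx": -0.01, "dy": 0, "dz": 0, "wx": 0, "wy": 0, "wz": 0},
  {"dx": -0.03, "dy": 0, "dz": 0, "wx": 0, "wy": 0, "wz": 0},
  {"dx": -0.06, "dy": 0, "dz": 0, "wx": 0, "wy": 0, "wz": 0},
  {"dx": -0.095, "dy": 0, "dz": 0, "wx": 0, "wy": 0, "wz": 0},
  {"dx": -0.12, "dy": 0, "dz": 0, "wx": 0, "wy": 0, "wz": 0},
], grip=0.45)

```text
time_s: 17.52
eef_pos: [0.5382, 0.2005, 0.1577]
tcp_rot: [0.436, 0.557, -0.434, 0.558]
ft_force: [0.9, 0.6, 1.2]
finger_gap: 0.0381
```

```bash
python3 go.py .4735 -.2122 .15 12
```

```text
t 17.52 tcp [0.5382 0.2005 0.1577] yaw 14.05 F [0.9 0.6 1.2] gap 0.0381
d mm [   7.2 -163.   384.7] w [ 2.05 -0.02 -0.12]
```

Request:
arm_command([
  {"dx": 0, "dy": -0.012, "dz": 0.03, "wx": 0, "wy": 0, "wz": 0},
  {"dx": 0, "dy": -0.028, "dz": 0.065, "wx": 0, "wy": 0, "wz": 0},
  {"dx": 0, "dy": -0.043, "dz": 0.102, "wx": 1, "wy": 0, "wz": 0},
  {"dx": 0, "dy": -0.058, "dz": 0.138, "wx": 2, "wy": 0, "wz": 0},
  {"dx": 0, "dy": -0.074, "dz": 0.175, "wx": 2, "wy": 0, "wz": 0},
  {"dx": 0, "dy": -0.09, "dz": 0.212, "wx": 2, "wy": 0, "wz": 0},
  {"dx": 0, "dy": -0.105, "dz": 0.25, "wx": 2, "wy": 0, "wz": 0},
  {"dx": 0, "dy": -0.12, "dz": 0.285, "wx": 2, "wy": 0, "wz": 0},
  {"dx": 0.003, "dy": -0.136, "dz": 0.32, "wx": 2, "wy": 0, "wz": 0},
  {"dx": 0.007, "dy": -0.15, "dz": 0.355, "wx": 2, "wy": 0, "wz": 0},
])

```text
time_s: 18.35
eef_pos: [0.4777, -0.1824, 0.1488]
tcp_rot: [0.445, 0.549, -0.445, 0.55]
ft_force: [0.4, -0.4, -0.7]
finger_gap: 0.0386
```

Request:
arm_command([
  {"dx": 0.01, "dy": -0.008, "dz": 0.018, "wx": 0, "wy": 0, "wz": 0},
  {"dx": 0.03, "dy": -0.013, "dz": 0.03, "wx": 0, "wy": 0, "wz": 0},
  {"dx": 0.06, "dy": -0.013, "dz": 0.03, "wx": 0, "wy": 0, "wz": 0},
  {"dx": 0.09, "dy": -0.013, "dz": 0.03, "wx": 0, "wy": 0, "wz": 0},
  {"dx": 0.1, "dy": -0.013, "dz": 0.03, "wx": 0, "wy": 0, "wz": 0},
  {"dx": 0.1, "dy": -0.013, "dz": 0.03, "wx": 0, "wy": 0, "wz": 0},
  {"dx": 0.1, "dy": -0.013, "dz": 0.03, "wx": 0, "wy": 0, "wz": 0},
], grip=0.6)

```text
time_s: 18.93
eef_pos: [0.472, -0.2123, 0.0482]
tcp_rot: [0.445, 0.55, -0.445, 0.55]
ft_force: [-0.1, -0.3, 0.1]
finger_gap: 0.051
```

```bash
python3 go.py .4735 -.2122 .005 12;python3 - <<'E'
from rm import *
p=(.538,.200,np.radians(14.1))
z=44
for n,c in (('side',(260,230,360,330)),('top',(130,150,250,250))):
  f=grab_frame(n);draw(f,p,c,6,f'pics/p11{n}.png',extra=[T(p,np.array([(-90,-7,z),(30,-7,z),(30,7,z),(-90,7,z),(-90,-7,z)])/1000),T(p,np.array([(69,0,37),(105,0,37)])/1000)])
cv2.imwrite('pics/p11full.png',f['image'][...,::-1])
E
```

```text
t 18.93 tcp [ 0.472  -0.2123  0.0482] yaw 12.09 F [-0.1 -0.3  0.1] gap 0.051
d mm [43.2  1.5  0.3] w [ 0.09 -0.02  0.02]
```

View pics/p11top.png

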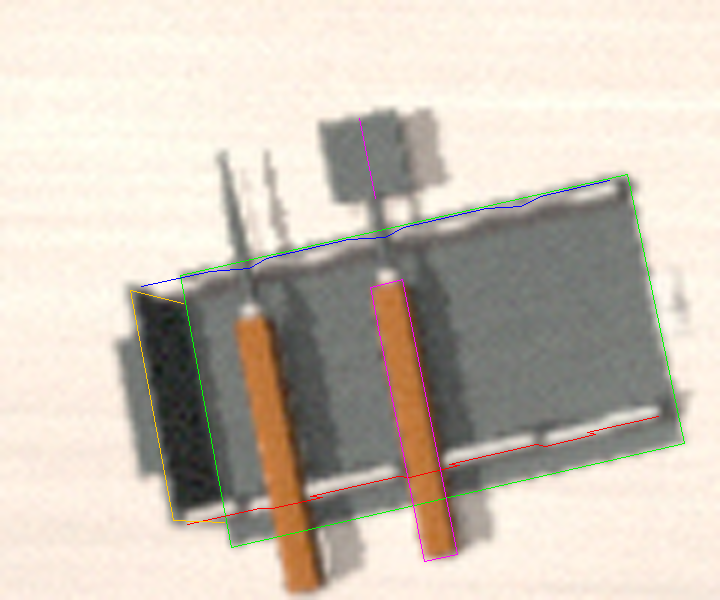

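View pics/p11full.png

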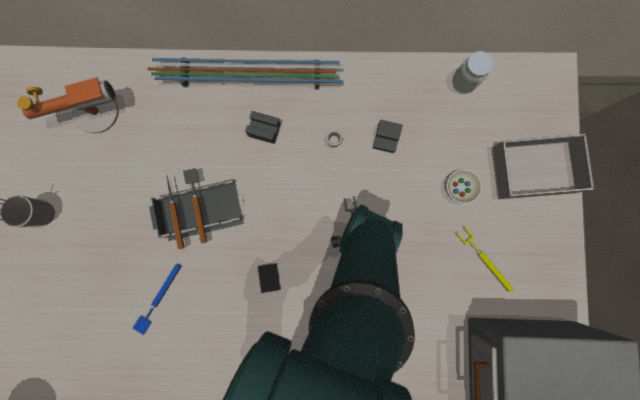

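The paddle lies in place 2 and the bystanders are unmoved. Now I grasp the fork.

Request:
arm_command([
  {"dx": 0.02, "dy": 0.001, "dz": 0, "wx": 0, "wy": 0, "wz": 0},
  {"dx": 0.035, "dy": 0.001, "dz": 0, "wx": 0, "wy": 0, "wz": 0},
  {"dx": 0.043, "dy": 0.001, "dz": 0, "wx": 0, "wy": 0, "wz": 0},
  {"dx": 0.043, "dy": 0.001, "dz": 0, "wx": 0, "wy": 0, "wz": 0},
  {"dx": 0.043, "dy": 0.001, "dz": 0, "wx": 0, "wy": 0, "wz": 0},
  {"dx": 0.043, "dy": 0.001, "dz": 0, "wx": 0, "wy": 0, "wz": 0},
  {"dx": 0.043, "dy": 0.001, "dz": 0, "wx": 0, "wy": 0, "wz": 0},
])

```text
time_s: 19.62
eef_pos: [0.4735, -0.2125, 0.0058]
tcp_rot: [0.445, 0.549, -0.445, 0.55]
ft_force: [0.4, -0.1, -0.6]
finger_gap: 0.0514
```

```bash
python3 go.py .4735 -.2122 .005 12
```

```text
t 19.62 tcp [ 0.4735 -0.2125  0.0058] yaw 12.07 F [ 0.4 -0.1 -0.6] gap 0.0514
d mm [ 0.8  0.1 -0.3] w [ 0.07  0.06 -0.08]
```

Request:
arm_command([
  {"dx": 0, "dy": 0, "dz": 0, "wx": 0, "wy": 0, "wz": 0},
  {"dx": 0, "dy": 0, "dz": 0, "wx": 0, "wy": 0, "wz": 0},
  {"dx": 0, "dy": 0, "dz": 0, "wx": 0, "wy": 0, "wz": 0},
  {"dx": 0, "dy": 0, "dz": 0, "wx": 0, "wy": 0, "wz": 0},
  {"dx": 0, "dy": 0, "dz": 0, "wx": 0, "wy": 0, "wz": 0},
  {"dx": 0, "dy": 0, "dz": 0, "wx": 0, "wy": 0, "wz": 0},
  {"dx": 0, "dy": 0, "dz": 0, "wx": 0, "wy": 0, "wz": 0},
  {"dx": 0, "dy": 0, "dz": 0, "wx": 0, "wy": 0, "wz": 0},
], grip=0)

```text
time_s: 20.28
eef_pos: [0.4731, -0.2124, 0.0053]
tcp_rot: [0.445, 0.55, -0.445, 0.55]
ft_force: [-0.4, 0.4, 5.6]
finger_gap: 0.0122
```

Request:
arm_command([
  {"dx": -0.01, "dy": 0, "dz": 0, "wx": 0, "wy": 0, "wz": 0},
  {"dx": -0.03, "dy": 0, "dz": 0, "wx": 0, "wy": 0, "wz": 0},
  {"dx": -0.055, "dy": 0, "dz": 0, "wx": 0, "wy": 0, "wz": 0},
  {"dx": -0.08, "dy": 0, "dz": 0, "wx": 0, "wy": 0, "wz": 0},
  {"dx": -0.1, "dy": 0, "dz": 0, "wx": 0, "wy": 0, "wz": 0},
  {"dx": -0.115, "dy": 0, "dz": 0, "wx": 0, "wy": 0, "wz": 0},
  {"dx": -0.115, "dy": 0, "dz": 0, "wx": 0, "wy": 0, "wz": 0},
  {"dx": -0.115, "dy": 0, "dz": 0, "wx": 0, "wy": 0, "wz": 0},
])

```text
time_s: 20.95
eef_pos: [0.4732, -0.2123, 0.1207]
tcp_rot: [0.445, 0.549, -0.444, 0.55]
ft_force: [0.5, 0.3, -0.3]
finger_gap: 0.0122
```

```bash
python3 go.py .5526 .1418 .12 14.1;  python3 - <<'E'
from h import *
f=grab_frame('side');cv2.imwrite('pics/p12.png',cv2.resize(np.clip(f['image'][110:230,260:380]*1.6,0,255).astype('uint8'),None,fx=5,fy=5,interpolation=2)[...,::-1])
E
```

```text
t 20.95 tcp [ 0.4732 -0.2123  0.1207] yaw 12.07 F [ 0.5  0.3 -0.3] gap 0.0122
d mm [   0.7  151.7 -329.7] w [-2.03  0.06 -0.1 ]
```

View pics/p12.png

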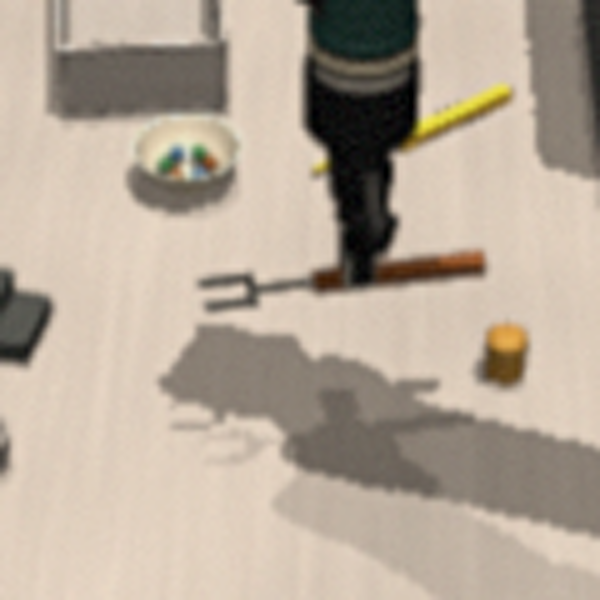

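The fork is held level, with its prongs at (225,290).

Request:
arm_command([
  {"dx": 0, "dy": 0.006, "dz": -0.013, "wx": 0, "wy": 0, "wz": 0},
  {"dx": 0, "dy": 0.02, "dz": -0.043, "wx": -1, "wy": 0, "wz": 0},
  {"dx": 0, "dy": 0.036, "dz": -0.078, "wx": -2, "wy": 0, "wz": 0},
  {"dx": 0, "dy": 0.053, "dz": -0.115, "wx": -2, "wy": 0, "wz": 0},
  {"dx": 0, "dy": 0.07, "dz": -0.152, "wx": -2, "wy": 0, "wz": 0},
  {"dx": 0, "dy": 0.087, "dz": -0.189, "wx": -2, "wy": 0, "wz": 0},
  {"dx": 0, "dy": 0.104, "dz": -0.226, "wx": -2, "wy": 0, "wz": 0},
  {"dx": 0, "dy": 0.121, "dz": -0.263, "wx": -2, "wy": 0, "wz": 0},
  {"dx": 0, "dy": 0.137, "dz": -0.298, "wx": -2, "wy": 0, "wz": 0},
  {"dx": 0, "dy": 0.148, "dz": -0.322, "wx": -2, "wy": 0, "wz": 0},
])

```text
time_s: 21.83
eef_pos: [0.5498, 0.1385, 0.1182]
tcp_rot: [0.434, 0.559, -0.434, 0.558]
ft_force: [0.2, 0.4, -0.9]
finger_gap: 0.0123
```

Request:
arm_command([
  {"dx": 0, "dy": 0.004, "dz": -0.008, "wx": 0, "wy": 0, "wz": 0},
  {"dx": 0.01, "dy": 0.004, "dz": -0.008, "wx": 0, "wy": 0, "wz": 0},
  {"dx": 0.025, "dy": 0.004, "dz": -0.008, "wx": 0, "wy": 0, "wz": 0},
  {"dx": 0.04, "dy": 0.004, "dz": -0.008, "wx": 0, "wy": 0, "wz": 0},
  {"dx": 0.055, "dy": 0.004, "dz": -0.008, "wx": 0, "wy": 0, "wz": 0},
  {"dx": 0.06, "dy": 0.004, "dz": -0.008, "wx": 0, "wy": 0, "wz": 0},
  {"dx": 0.06, "dy": 0.004, "dz": -0.008, "wx": 0, "wy": 0, "wz": 0},
  {"dx": 0.06, "dy": 0.004, "dz": -0.008, "wx": 0, "wy": 0, "wz": 0},
  {"dx": 0.06, "dy": 0.004, "dz": -0.008, "wx": 0, "wy": 0, "wz": 0},
])

```text
time_s: 22.58
eef_pos: [0.5525, 0.1413, 0.0601]
tcp_rot: [0.435, 0.557, -0.435, 0.557]
ft_force: [-0.2, -1.0, -1.0]
finger_gap: 0.012
```

```bash
python3 go.py .5526 .1418 .0355 14.1;  python3 - <<'E'
from rm import *
p=(.538,.200,np.radians(14.1))
z=68
for n,c in (('side',(260,230,360,330)),('top',(130,150,250,250))):
  f=grab_frame(n);draw(f,p,c,6,f'pics/p13{n}.png',extra=[T(p,np.array([(-90,-67,z),(30,-67,z),(30,-53,z),(-90,-53,z),(-90,-67,z)])/1000),T(p,np.array([(69,-60,61),(105,-60,61)])/1000)])
E
```

```text
t 22.58 tcp [0.5525 0.1413 0.0601] yaw 13.99 F [-0.2 -1.  -1. ] gap 0.012
d mm [24.6  0.2 -0.5] w [-0.11  0.02 -0.02]
```

View pics/p13top.png

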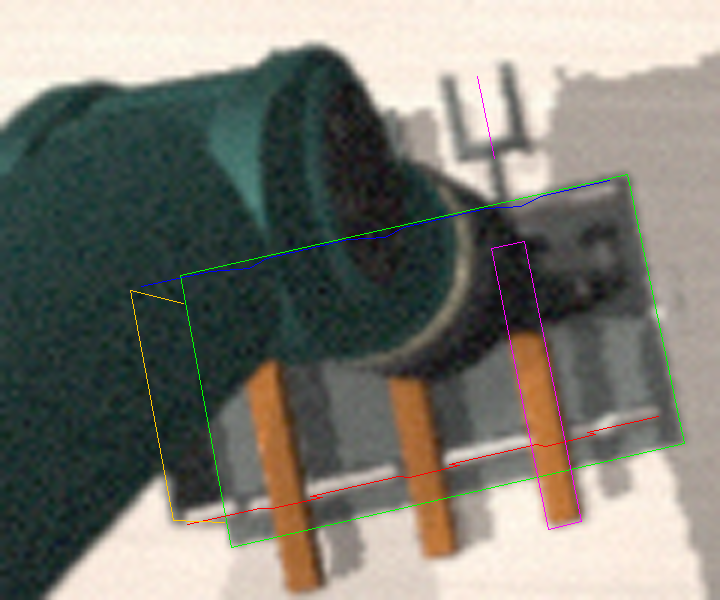

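The fork lines up with place 3. Lowering and releasing.

Request:
arm_command([
  {"dx": 0.006, "dy": 0, "dz": -0.0005, "wx": 0, "wy": 0, "wz": 0},
  {"dx": 0.012, "dy": 0, "dz": -0.0005, "wx": 0, "wy": 0, "wz": 0},
  {"dx": 0.018, "dy": 0, "dz": -0.0005, "wx": 0, "wy": 0, "wz": 0},
  {"dx": 0.0245, "dy": 0, "dz": -0.0005, "wx": 0, "wy": 0, "wz": 0},
  {"dx": 0.0245, "dy": 0, "dz": -0.0005, "wx": 0, "wy": 0, "wz": 0},
  {"dx": 0.0245, "dy": 0, "dz": -0.0005, "wx": 0, "wy": 0, "wz": 0},
  {"dx": 0.0245, "dy": 0, "dz": -0.0005, "wx": 0, "wy": 0, "wz": 0},
])

```text
time_s: 23.27
eef_pos: [0.5524, 0.1425, 0.0353]
tcp_rot: [0.435, 0.557, -0.435, 0.557]
ft_force: [-0.5, -0.0, 4.2]
finger_gap: 0.0119
```

```bash
python3 go.py .5526 .1418 .0355 14.1;  python3 - <<'E'
from rm import *
p=(.538,.200,np.radians(14.1))
z=44
for n,c in (('side',(260,230,360,330)),('top',(130,150,250,250))):
  f=grab_frame(n);draw(f,p,c,6,f'pics/p14{n}.png',extra=[T(p,np.array([(-90,-67,z),(30,-67,z),(30,-53,z),(-90,-53,z),(-90,-67,z)])/1000),T(p,np.array([(69,-60,37),(105,-60,37)])/1000)])
E
```

```text
t 23.27 tcp [0.5524 0.1425 0.0353] yaw 14.0 F [-0.5 -0.   4.2] gap 0.0119
d mm [-0.2  0.   0.8] w [-0.1   0.01 -0.01]
```

View pics/p14side.png

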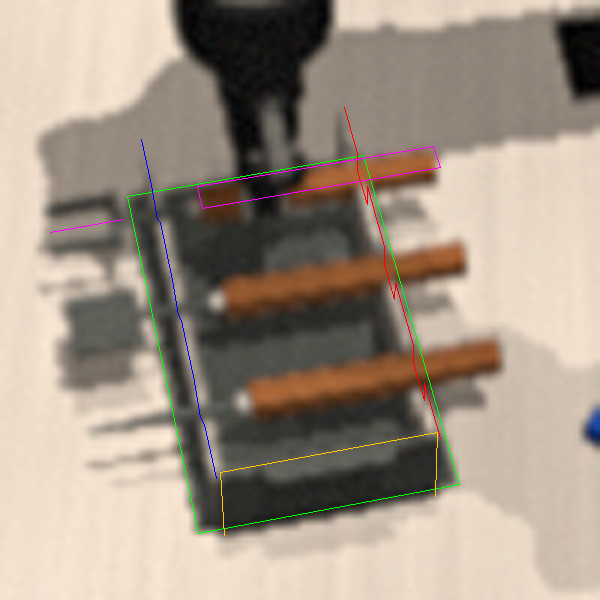

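The fork is seated, with 4 N of contact. I open, go straight up and then back off.

Request:
arm_command([
  {"dx": 0, "dy": 0, "dz": 0, "wx": 0, "wy": 0, "wz": 0},
  {"dx": 0, "dy": 0, "dz": 0, "wx": 0, "wy": 0, "wz": 0},
  {"dx": 0, "dy": 0, "dz": 0, "wx": 0, "wy": 0, "wz": 0},
  {"dx": 0, "dy": 0, "dz": 0, "wx": 0, "wy": 0, "wz": 0},
  {"dx": -0.01, "dy": 0, "dz": 0, "wx": 0, "wy": 0, "wz": 0},
  {"dx": -0.03, "dy": 0, "dz": 0, "wx": 0, "wy": 0, "wz": 0},
  {"dx": -0.06, "dy": 0, "dz": 0, "wx": 0, "wy": 0, "wz": 0},
  {"dx": -0.095, "dy": 0, "dz": 0, "wx": 0, "wy": 0, "wz": 0},
  {"dx": -0.13, "dy": 0, "dz": 0, "wx": 0, "wy": 0, "wz": 0},
  {"dx": -0.15, "dy": 0, "dz": 0, "wx": 0, "wy": 0, "wz": 0},
], grip=0.45)

```text
time_s: 24.2
eef_pos: [0.5536, 0.1431, 0.1895]
tcp_rot: [0.437, 0.556, -0.434, 0.558]
ft_force: [0.5, 0.7, 0.1]
finger_gap: 0.0383
```

Request:
arm_command([
  {"dx": 0, "dy": -0.005, "dz": 0.03, "wx": 0, "wy": 0, "wz": 0},
  {"dx": 0, "dy": -0.01, "dz": 0.065, "wx": 0, "wy": 0, "wz": 0},
  {"dx": 0, "dy": -0.02, "dz": 0.1, "wx": 0, "wy": 0, "wz": 0},
  {"dx": 0, "dy": -0.03, "dz": 0.135, "wx": 0, "wy": 0, "wz": 0},
  {"dx": 0, "dy": -0.04, "dz": 0.17, "wx": 0, "wy": 0, "wz": 0},
  {"dx": 0, "dy": -0.05, "dz": 0.205, "wx": 0, "wy": 0, "wz": 0},
  {"dx": 0, "dy": -0.06, "dz": 0.24, "wx": 0, "wy": 0, "wz": 0},
  {"dx": 0, "dy": -0.06, "dz": 0.27, "wx": 0, "wy": 0, "wz": 0},
  {"dx": 0, "dy": -0.06, "dz": 0.27, "wx": 0, "wy": 0, "wz": 0},
  {"dx": 0, "dy": -0.06, "dz": 0.27, "wx": 0, "wy": 0, "wz": 0},
])

```text
time_s: 25.03
eef_pos: [0.5594, -0.1365, 0.186]
tcp_rot: [0.436, 0.556, -0.436, 0.557]
ft_force: [0.2, 0.5, 0.4]
finger_gap: 0.0383
```

```bash
python3 go.py .5526 .1418 .0355 14.1;  python3 - <<'E'
from rm import *
p=(.538,.200,np.radians(14.1))
z=44
R=np.array([[np.cos(p[2]),np.sin(p[2])],[-np.sin(p[2]),np.cos(p[2])]])
ex=[]
for y in(60,0,-60): ex+=[T(p,np.array([(-90,y-7,z),(30,y-7,z),(30,y+7,z),(-90,y+7,z),(-90,y-7,z)])/1000),T(p,np.array([(69,y,37),(105,y,37)])/1000)]
for n,c in (('side',(260,230,360,330)),('top',(130,150,250,250))):
  f=grab_frame(n);draw(f,p,c,6,f'pics/p15{n}.png',extra=ex)
  cv2.imwrite(f'pics/p15full{n}.png',f['image'][...,::-1])
  h=cv2.cvtColor(f['image'],cv2.COLOR_RGB2HSV)
  m=((h[...,0]>5)&(h[...,0]<17)&(h[...,1]>130)&(h[...,2]>40)).astype('uint8')
  k,lab,st,ce=cv2.connectedComponentsWithStats(m)
  for i in range(1,k):
    if st[i,4]>60 and c[0]<ce[i][0]<c[2] and c[1]<ce[i][1]<c[3]:
      ys,xs=np.where(lab==i);P=np.array([atz(f,(a,b),.041)[:2] for a,b in zip(xs,ys)]);P=(P-p[:2])@R.T
      cc=P.mean(0);w,v=np.linalg.eigh(np.cov((P-cc).T));d=v[:,1]*np.sign(v[0,1])
      print(n,'mid in rest mm',((cc+.03*d)*1000).round(1),'yaw',np.degrees(np.arctan2(d[1],d[0])).round(1),'len',np.ptp((P-cc)@d).round(3))
  for nm in('pick_tip','paddle_tip','fork_tip'):
    for r in pinpoint(nm,n)[:3]:
      q=R@(atz(f,r['xy'],.037)[:2]-p[:2])
      if np.linalg.norm(q)<.2: print(n,nm,round(r['p'],2),(q*1000).round(1))
E
```

```text
t 25.03 tcp [ 0.5594 -0.1365  0.186 ] yaw 13.78 F [0.2 0.5 0.4] gap 0.0383
d mm [ 150.2   59.5 -272.1] w [-0.32  0.07 -0.04]
side mid in rest mm [  4.3 -57.4] yaw 0.3 len 0.115
side mid in rest mm [4.1 1.7] yaw 0.3 len 0.115
side mid in rest mm [ 2.7 61.2] yaw 0.5 len 0.115
side pick_tip 0.59 [102.   67.7]
side paddle_tip 0.73 [108.6   1.7]
side fork_tip 0.76 [107.6 -48. ]
side fork_tip 0.25 [ -9.4 -10.9]
top mid in rest mm [  1.5 -59.4] yaw -0.2 len 0.116
top mid in rest mm [1.9 0.4] yaw 0.3 len 0.116
top mid in rest mm [-0.4 59.6] yaw 0.3 len 0.116
top pick_tip 0.94 [103.   60.4]
top paddle_tip 0.3 [ 2.4 -4. ]
top fork_tip 0.71 [101.  -69.2]
top fork_tip 0.63 [-0.6 57.7]
```

View pics/p15side.png

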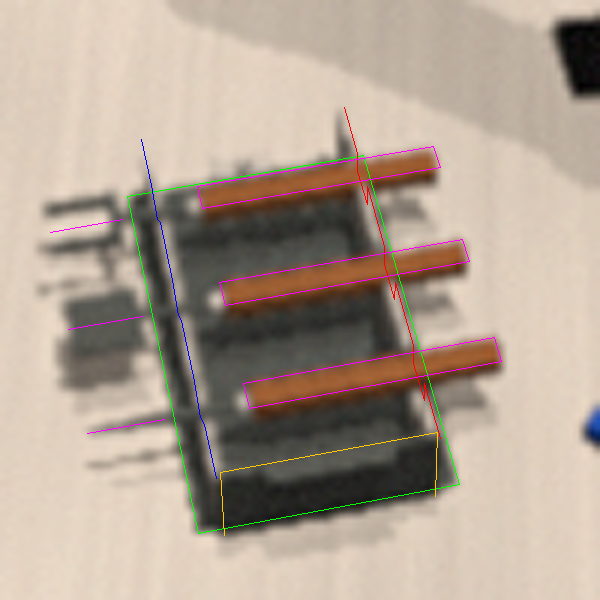

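View pics/p15top.png

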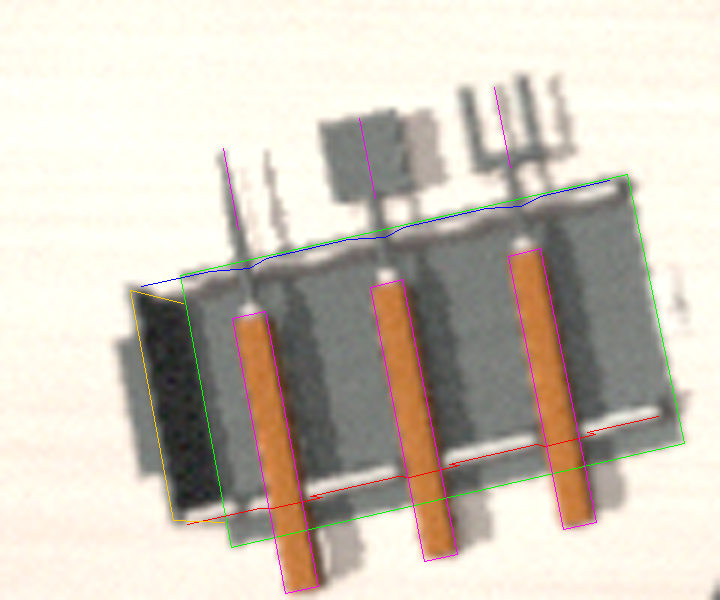

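View pics/p15fulltop.png

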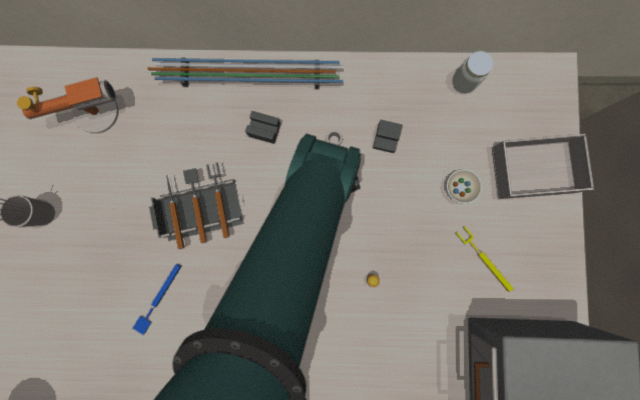

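All three tools lie in their notches within about 2 mm, with the order right from the end plate at the left. The hand is clear and nothing else has moved, so I'm handing in.

```bash
python3 -c "
from station import arm
print(arm.hand_in()); print(arm.observe()['time_s'])"
```

```text
the job is handed in; nothing more can be done
None
the job is handed in; nothing more can be done
```

All three tools are in the rest in the order asked: the pick in place 1 by the end plate, the paddle in place 2, and the fork in place 3. They are released, the arm is backed off, and the job was handed in about 26 s into the 72 s.

**Last checks:**
- **Grip points:** the top camera puts them within about 2 mm of their places along and sideways. The side camera gives up to about 4 mm along and 3 mm sideways. I put that down to it seeing the handles' side faces.
- **Direction:** the handles point within 0.5° of the rest's axis in both views.
- **Heights:** I did not measure them separately. They rest on the tools matching the outlines drawn at seated height.
- **Bystanders:** none looked moved, judged by eye in the last full top view. The arm hid the marver (and partly the cup) there, and the side view shows the marver in its place.

**What disagreed or went wrong:**
- **Tip detections:** the network placed the fork tip 9 to 12 mm off sideways, to opposite sides in the two views, as if it had picked one prong. In the top view it missed the paddle tip. The side view put the pick tip about 8 mm off sideways. The overlaid outlines show all three tips on line.
- **First pick grasp:** it was too high, so I reopened and gripped again before lifting.

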